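Load the loaf tin into the stove-top oven and shut its drop door

TASK

The stove-top oven's drop-down door has been left ajar. Pull it all the way down, which brings the wire rack out, and set the small lidded loaf tin flat on the rack without dropping it; then push the door back up until its catch snaps, so that it stays shut with the tin standing inside. Do not slam the door, let it crash down or force it hard against its stop, and leave the other things on the range where they stand.

Things in the scene. Friction and masses are not known exactly. Their poses are not given: they have to be found in the camera images.
- oven: Bare sheet-metal box oven, 290 wide (its y), 230 deep (its x), 250 high, fixed on the range. Origin: at range level under the middle of its front; x points from its front to its back, z up. The opening lies in the plane x = 0; walls and roof are 6 to 7 mm thick. A catch cover 30 mm wide rises 12 mm above the middle of the roof's front edge.
- door_hinge (a point): Middle of the drop door's hinge line, which runs along the oven's y, at x = -14, z = 85 mm in the oven's frame. Axes as the oven's. The door is a panel 280 wide, 157 high from this line and 14 thick (7 to each side of it), window at the left, round thermometer at the right. Its hinge is balanced and stiff: the door stays where it is left and moves with about 3 N at the handle.
- oven_door (a joint): Drop door's angle in rad: 0 = upright, 1.5 = fully down, nearly level, inner side up; it starts near 0.3. Its catch tongue is adjustable, so the shut angle differs each time: -0.04 to 0.04. The catch is felt 0.06 before it, takes a push of 11 to 18 N at the handle and snaps 0.02 before it; then there is a hard stop. If not caught, a sprung pin pushes the door back ajar, above 0.05.
- oven_strike: Fixed strike plate, 140 wide, with spring roller and pin, under the middle of the oven's roof edge; the door's tongue and two rubber buffers meet it. Origin: its middle, 220 mm above the range. A door pushed home with up to 25 N at the handle loads it with under 60 N in all; pushing on with 35 N or more at the handle forces it.
- door_handle (a point): Middle of the handle: round steel bar, 10 in diameter, 210 long, along the oven's y, on brackets 95 mm to each side; frame turns with the door. Its axis is 42 mm off the door's outer face and 6 mm past its top edge. At door angle a: x = -14 - 49 cos a - 163 sin a, z = 85 - 49 sin a + 163 cos a mm in the oven's frame; with the door down it is under the far edge, 48 mm above the range.
- rack_front (a point): Middle of the wire rack's front edge, on the surface that things stand on (155 mm above the range), axes as the oven's. The rack reaches 165 back (x), is 225 wide (y); a rail on the front edge, 4 thick, rises 7 mm. Links at each side (y = +-119 mm) tie it to the door: door down, the edge is 115 mm in front of the opening; door shut, 16 mm behind it, with 88 mm free above the rack.
- loaf_tin: Closed metal loaf tin, lid fixed on, 84 long (its x), 62 wide (its y) over the lid, 60 high; 60 wide below the lid, which is 7 thick. 0.25 to 0.5 kg. Origin: centre of its underside, z up. Lengthwise in the oven (its x along the oven's x) with its centre 50 to 68 mm behind the rack's front edge it clears the rail, the oven's roof above and the shutting door.
- mug: Two-tone mug with a handle, 105 high, a bystander near the front left. Origin: underside.
- honey: Jar with a dark lid, 65 in diameter, 86 high, a bystander at the front edge. Origin: underside.
- shaker: Salt shaker, 44 in diameter, 90 high, a bystander at the front edge. Origin: underside.
- mill: Wooden pepper mill, 58 in diameter, 170 high, a bystander at the left. Origin: underside.
- spoon: Tablespoon, 191 long, lying near the front edge, a bystander. Origin: underside.
- peel: Vegetable peeler, 170 long, lying near the front right, a bystander. Origin: underside.

How it is judged:
By the outcome, as a careful person would: the job done as asked, in the order asked, and still so for the second after the job is handed in, with the robot touching nothing.
It also fails if it takes over 72 s, if anything falls off the work surface, if the arm or the gripper's body presses on something with over 40 N, if the wrist force passes 120 N, or if a joint passes its speed limit or range.

ROBOT

A 6-joint arm with a two-finger parallel gripper is mounted at the origin on a cart in front of the work surface, level with it; the furniture and walls round the work are solid. World frame = base frame: x ahead of the robot, y to its left, z up, the work surface at z = 0. Lengths are in m, angles in rad, forces in N, time in s.
With the tool pointing down it reaches from about 0.35 to 0.775 m from the base axis. Payload 5.5 kg.
Tool frame: the origin (TCP) lies midway between the tips of the shut fingers; the grasp point (between the pads) lies grip_point_offset behind it (grip_point_offset is the distance from the TCP to the grasp point, in m); z points along the fingers, y is the direction in which the jaws open and shut (so a half turn about z gives the same grasp; the last joint's range is limited). The gripper opens to 85 mm and grips with 20 to 120 N. Pads are 22 mm wide; open, the fingers measure 114 mm over their backs; the gripper's body (76 mm by 85 mm) begins 54 mm behind the grasp point. The pads swing forward as they close: fully open they stand 13 mm farther back than shut.
Start: joints at [-1.46, 0.313, 0.046, 1.304, 0, 1.431], TCP at [0.143, -0.557, 0.231] pointing down, gripper open.
Joint ranges: [-2.76, 2.76], [-0.86, 1.69], [-1.03, 1.26], [-2.2, 2.34], [-1.47, 1.5], [-3.14, 3.14]. Speed limits (rad/s): [2.57, 2.57, 3.14, 3.14, 3.14, 3.14].

INTERFACE

Orientations are given as a unit quaternion [w, x, y, z].
In Python, from workcell import * gives the robot as it stands.
- The arm moves only by the tool send_rows, never from a script. Its argument "series" is one flat list of numbers, 7 for each row, row after row: the shift along the tool's x, y, z in cm, then the turn, a rotation vector about the tool's x, y, z in degrees, then the opening, from 0 (shut) to 1 (fully open). A call has 1 to 10 rows; each row is the pose to reach, as a shift and turn from the pose commanded when the call began, along the tool's axes at that moment; what a row does not reach only later rows make up. A row lasts 1/12 s, in which the tool goes at most 41.7 mm and 7.16 degrees, less where a joint would pass 70% of its speed; a pose out of reach is approached as far as the arm can. A call with a gripper value outside its range is refused whole. The fingers move at their own pace and stop on an object; "newtons" is the grip in N (left out, the last holds). Time passes only in rows, so rows that repeat a pose let the fingers close. It gives the time, the measured TCP pose, the force and the opening at its end, in the units of the state.
- get_state(): the state, without advancing time (a new reading comes with each control period).
- read_camera(name): name is "scene" or "top" or "wrist"; returns the picture (400x640x3 uint8, blue, green, red); there is no depth.
- camera_info(name): a dict with "K" (3x3 intrinsics, pixels), "xyz" and "attitude" of the camera in the world. Camera axes: x right, y down, z forward; pixel columns grow to the right and rows downward; lengths in m; the calibration is good to about 2 mm. The wrist camera is an equidistant fisheye: a pixel r from the principal point sees the ray r / f radians off the axis. A picture is of the moment at which its call begins: read the wrist's pose just before it. camera_info takes no time and is no camera call; for the wrist camera it gives the pose at the moment of the call.
- hand_in(): hands the job in, once; it reports no verdict.
Trained networks look in the newest picture that a camera, given by its name, has taken for a name from the list of things; names that differ only in an ending like _2 or _b are one class to them, and where a whole thing is asked for, a point or a joint stands for the part that bears it (a point fixed in the world has none). Each returns a list of dicts, best first, with "p" (0 to 1); they miss things now and then, are a little off and sometimes report something else, mostly with a low value. They report only what shows in the picture. A call takes as long as a camera call.
- silhouettes(camera, label): "pixels" (400x640 bool, what is visible of it) and "box" ([left, top, width, height] in pixels, round what is visible of it).
The state is a dict: "clock": time; "joint_pos": joint angles; "qvel": joint speeds; "tau": joint torques, N m; "tcp_pos": TCP position; "orientation": TCP orientation; "wrist_force": force on the tool from outside, world axes, zero at the start; "ft_torque": the same for the moment, N m; "finger_gap": finger opening in m.
Only numpy, scipy, OpenCV 4.12 (cv2) and the standard library are available. Lean on these libraries where they do the work, as an engineer would, in place of code of your own. Each camera call takes 0.05 s, during which the arm holds its last target. There are 200 camera calls.

## Working session

There is one attempt and no reset: what is moved stays moved. The work goes in short steps, Python scripts to look and compute and a tool call to move; the robot and the scene stay as the last step left them, time stands still between calls to the robot, and variables do not carry over. Pictures are saved under pics/ and viewed, about 8 in all and at most 12, crops included, and the job is handed in when it is done.

Besides the shell and the picture viewer there is one more tool, called as name(argument=value, ...) on one line, values as JSON. send_rows: Moves the arm, as the interface text tells. Its arguments: {"type":"object","properties":{"series":{"type":"array"},"newtons":{"type":"number"}},"required":["series"]}

```bash
ls; mkdir -p pics; python3 - <<'E'
from workcell import *
import cv2,numpy as np
s=get_state();print(s)
try: print(grip_point_offset)
except Exception as e: print(e)
for n in("scene","top","wrist"):
    i=camera_info(n);print(n,i)
a=read_camera("scene");b=read_camera("top")
cv2.imwrite("pics/scene0.png",a);cv2.imwrite("pics/top0.png",b)
for c in("scene","top"):
  for l in("oven","loaf_tin","door_handle","mug","honey","shaker","mill","spoon","peel"):
    r=silhouettes(c,l)
    print(c,l,[(round(float(q["p"]),2),q["box"]) for q in r[:2]])
E
```

```text
pics
{'clock': 0.0, 'joint_pos': array([-1.45959657e+00,  3.13997473e-01,  4.49691553e-02,  1.30358569e+00,
        4.23363057e-06,  1.43120117e+00]), 'qvel': array([-0.00019171, -0.00044199, -0.00207199,  0.00168622, -0.00030255,
       -0.00084444]), 'tau': array([-1.49045409e-03, -4.80622566e+01,  2.98534656e+01,  1.92424451e-02,
       -5.59758541e-05, -7.05670189e-06]), 'tcp_pos': array([ 0.14263762, -0.55650151,  0.23040651]), 'orientation': array([-9.08719787e-04,  9.92147627e-01,  1.25069023e-01,  1.50196260e-05]), 'wrist_force': array([-0.41769906, -0.34318339, -0.23330095]), 'ft_torque': array([0.00907434, 0.00544835, 0.00582789]), 'finger_gap': 0.08520725952971937}
0.0187
scene {'K': array([[487.36924698,   0.        , 327.90139014],
       [  0.        , 487.36924698, 210.21126252],
       [  0.        ,   0.        ,   1.        ]]), 'xyz': array([-0.27773446, -0.99377658,  0.62587129]), 'attitude': array([-0.50782238,  0.75567758, -0.35129859,  0.21830511])}
top {'K': array([[368.91541862,   0.        , 324.17733515],
       [  0.        , 368.91541862, 196.00237324],
 
[... 900 characters left out ...]
323.8, 64.4, 44.8])]
top oven [(0.4, [195.9, 220.9, 42.5, 37.6])]
top loaf_tin [(0.66, [215.2, 164.3, 29.0, 38.1]), (0.64, [271.4, 152.6, 132.6, 67.7])]
top door_handle [(0.58, [271.9, 152.4, 130.5, 67.5]), (0.47, [213.1, 165.5, 30.7, 37.8])]
top mug [(0.61, [194.0, 222.2, 44.7, 37.0]), (0.26, [336.7, 155.9, 11.6, 7.9])]
top honey [(0.67, [418.1, 216.2, 33.0, 24.1])]
top shaker [(0.55, [253.9, 241.5, 15.6, 14.2]), (0.31, [217.2, 164.8, 26.5, 37.3])]
top mill [(0.95, [183.7, 118.6, 34.3, 27.6]), (0.29, [197.0, 221.9, 43.0, 37.5])]
top spoon [(0.91, [307.8, 242.1, 68.3, 10.8]), (0.3, [290.5, 151.7, 94.0, 29.3])]
top peel [(0.69, [382.7, 247.1, 59.9, 14.0]), (0.21, [273.4, 150.6, 127.2, 69.7])]
```

```bash
python3 - <<'E'
import cv2
a=cv2.imread("pics/scene0.png");b=cv2.imread("pics/top0.png")
cv2.imwrite("pics/s1.png",cv2.resize(a[130:380,170:490],None,fx=2.5,fy=2.4))
cv2.imwrite("pics/t1.png",cv2.resize(b[80:280,170:470],None,fx=2.666,fy=2.666,interpolation=cv2.INTER_CUBIC)[:600,:800])
E
```

```text
(no output)
```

View pics/s1.png

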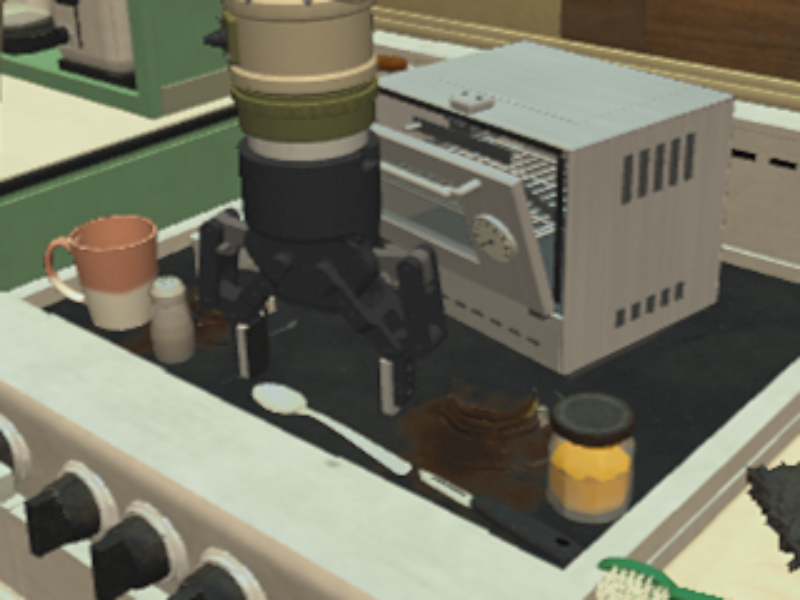

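View pics/t1.png

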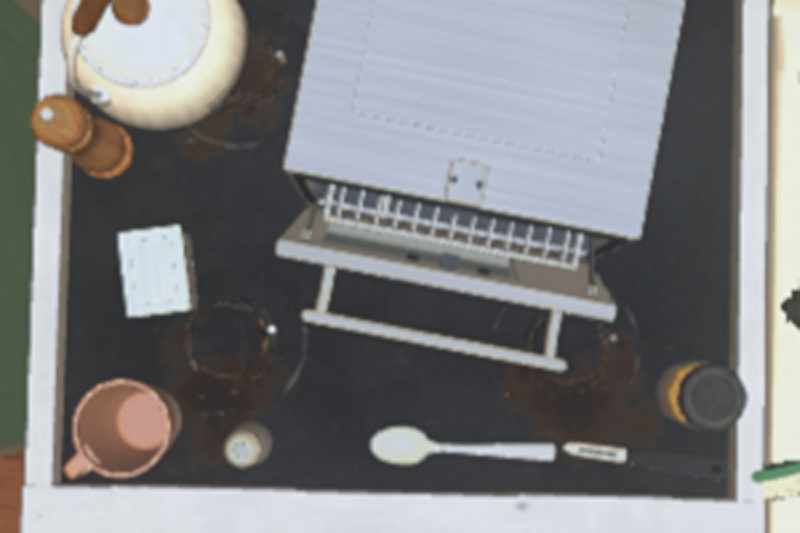

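The scene shows the oven yawed, with its door ajar. In the top crop the roof's front corners are at about (285,170) and (642,238), the handle ends at (303,317) and (566,366), and the tin is the pale rectangle at (155,270). I'll fit the poses from these.

```bash
cat > h.py <<'E'
from workcell import *
import numpy as np, cv2
from scipy.spatial.transform import Rotation as R
from scipy.optimize import least_squares
def rot(q): return R.from_quat(np.roll(q,-1))
def proj(c,P):
    i=camera_info(c);p=rot(i["attitude"]).inv().apply(np.atleast_2d(P)-i["xyz"]);K=i["K"]
    return np.c_[K[0,0]*p[:,0]/p[:,2]+K[0,2],K[1,1]*p[:,1]/p[:,2]+K[1,2]]
def unproj(c,uv,z):
    i=camera_info(c);uv=np.atleast_2d(uv);K=i["K"]
    d=rot(i["attitude"]).apply(np.c_[(uv[:,0]-K[0,2])/K[0,0],(uv[:,1]-K[1,2])/K[1,1],np.ones(len(uv))])
    return i["xyz"]+d*((z-i["xyz"][2])/d[:,2])[:,None]
def ov(p,P):  # oven frame -> world, p=x,y,yaw
    return R.from_euler("z",p[2]).apply(np.atleast_2d(P))+[p[0],p[1],0]
def hand(a,y=0): return [-.014-.049*np.cos(a)-.163*np.sin(a),y,.085-.049*np.sin(a)+.163*np.cos(a)]
E
python3 - <<'E'
from h import *
T=lambda u,v:(170+u/2.666,80+v/2.666)
S=lambda u,v:(170+u/2.5,130+v/2.4)
W=.145
tp=[(0,W,.25),(0,-W,.25)];tu=[T(285,170),T(642,238)]
sp=[(0,-W,.25),(.23,-W,.25),(0,-W,0)];su=[S(568,152),S(732,97),S(567,374)]
th=[T(303,317),T(566,366)]
def f(p):
    h=[hand(p[3],.105),hand(p[3],-.105)]
    return np.r_[(proj("top",ov(p,tp+h))-tu-np.zeros(2) if 0 else proj("top",ov(p,tp+h))-np.array(tu+th)).ravel(),(proj("scene",ov(p,sp))-np.array(su)).ravel()]
g=unproj("top",tu,.25);print(g,np.linalg.norm(g[0]-g[1]))
d=g[0]-g[1]; m=g.mean(0)
r=least_squares(f,[m[0],m[1],np.arctan2(-d[0],d[1]),.3]);print(r.x,r.fun.round(1))
s=[q for q in silhouettes("top","loaf_tin")][0]["pixels"].astype(np.uint8)
img=cv2.imread("pics/top0.png")
print(img[181,228])
c,_=cv2.findContours(s,0,1);c=max(c,key=cv2.contourArea)
b=cv2.boxPoints(cv2.minAreaRect(c));w=unproj("top",b,.06);print(w[:,:2],w.mean(0),np.linalg.norm(np.diff(w,axis=0),axis=1))
w=unproj("top",[T(117,233),T(181,224),T(190,309),T(126,318)],.06);print(w[:,:2],w.mean(0),np.linalg.norm(np.diff(w,axis=0),axis=1),np.degrees(np.arctan2((w[1]-w[2])[1],(w[1]-w[2])[0])))
for l,z in(("mug",.05),("honey",.086),("shaker",.09),("mill",.1),("spoon",0),("peel",0)):
  q=silhouettes("top",l)[0]["box"];print(l,unproj("top",[(q[0],q[1]),(q[0]+q[2],q[1]+q[3])],z)[:,:2].round(3).tolist())
# rough extents of tray
print(unproj("top",[T(65,480),T(735,490),T(65,200),T(740,10)],0).round(3))
E
```

```text
[[ 0.60262562 -0.16788495  0.25      ]
 [ 0.5555237  -0.45218075  0.25      ]] 0.2881712977047046
[ 0.58012878 -0.30903629 -0.1617168   0.3194311 ] [-0.9 -0.4 -0.  -0.6  2.2  0.2 -1.5 -0.4  0.9 -1.9  0.3 -2.1 -1.8  4.8]
[230 222 210]
[[ 0.5703609   0.01733849]
 [ 0.57979891 -0.05168267]
 [ 0.49377611 -0.06381146]
 [ 0.48447011  0.00503477]] [ 0.53210151 -0.02328021  0.06      ] [0.06966346 0.08687364 0.06947234]
[[ 0.56902582  0.01756056]
 [ 0.57941391 -0.04475398]
 [ 0.49611058 -0.05608249]
 [ 0.48584821  0.00607898]] [ 0.53259963 -0.01929923  0.06      ] [0.06317447 0.08407009 0.0630029 ] 7.744211618792415
mug [[0.424, 0.068], [0.33, -0.052]]
honey [[0.454, -0.513], [0.395, -0.599]]
shaker [[0.381, -0.098], [0.346, -0.138]]
mill [[0.686, 0.086], [0.619, -0.002]]
spoon [[0.374, -0.231], [0.348, -0.421]]
peel [[0.365, -0.439], [0.33, -0.607]]
[[ 0.318  0.08   0.   ]
 [ 0.322 -0.615  0.   ]
 [ 0.608  0.09   0.   ]
 [ 0.828 -0.614  0.   ]]
```

```bash
cat >> h.py <<'E'
def tilt(p,deg,flip=0):
    """tool x along oven +y (flip: -y), tool z = cos(deg)*down + sin(deg)*oven x"""
    d=np.radians(deg);ex,ey=ov([0,0,p[2]],[[1,0,0],[0,1,0]])
    z=np.sin(d)*ex-np.cos(d)*np.array([0,0,1]);x=-ey if flip else ey
    return R.from_matrix(np.c_[x,np.cross(z,x),z])
def down(psi): 
    c,s=np.cos(psi),np.sin(psi);return R.from_matrix(np.c_[[c,s,0],[s,-c,0],[0,0,-1]])
def rel(pos,Rt,base=None):
    s=get_state();p0,R0=(s["tcp_pos"],rot(s["orientation"])) if base is None else base
    return np.r_[R0.inv().apply(np.array(pos)-p0)*100,np.degrees((R0.inv()*Rt).as_rotvec())].round(2)
E
python3 - <<'E'
from h import *
T=lambda u,v:(170+u/2.666,80+v/2.666)
S=lambda u,v:(170+u/2.5,130+v/2.4)
W=.145
tp=[(0,W,.25),(0,-W,.25)];tu=[T(285,170),T(642,238)]
sp=[(0,-W,.25),(.23,-W,.25),(0,-W,0)];su=[S(568,152),S(732,97),(397,290)]
th=[T(303,317),T(566,366)]
def f(p):
    h=[hand(p[3],.105),hand(p[3],-.105)]
    return np.r_[(proj("top",ov(p,tp+h))-np.array(tu+th)).ravel(),(proj("scene",ov(p,sp))-np.array(su)).ravel()]
r=least_squares(f,[.58,-.309,-.16,.3]);p=r.x;print(p,r.fun.round(1))
a=cv2.imread("pics/scene0.png");b=cv2.imread("pics/top0.png")
def draw(im,c,x0,y0,k):
    im=cv2.resize(im[y0:y0+210,x0:x0+260],None,fx=k,fy=k,interpolation=cv2.INTER_CUBIC)
    P=lambda Q:[tuple(int(v) for v in (q-[x0,y0]+.5)*k) for q in proj(c,ov(p,Q))]
    for L in ([(0,W,.25),(0,-W,.25),(.23,-W,.25),(.23,W,.25),(0,W,.25)],[(0,-W,.25),(0,-W,0),(.23,-W,0)],[hand(p[3],.105),hand(p[3],-.105)]):
        q=P(L)
        for u,v in zip(q,q[1:]): cv2.line(im,u,v,(0,0,255),1)
    return im
k=1.95
o=np.vstack([draw(b,"top",190,60,1.4),draw(a,"scene",270,130,1.4)])
o=np.hstack([draw(b,"top",210,40,k)[:,:],])
cv2.imwrite("pics/ov.png",np.vstack([cv2.resize(draw(b,"top",215,70,3),(520,420))[:300],cv2.resize(draw(a,"scene",290,130,3),(520,420))[:300]]))
g=hand(p[3]);print("handle",ov(p,g),"ovx dir",np.degrees(p[2]))
Rt=tilt(p,45);z=Rt.apply([0,0,1])
pre=ov(p,g)[0]-z*.10
print(pre,rel(pre,Rt), rel([.25,-.4,.33],Rt))
E
```

```text
[ 0.57904611 -0.30983037 -0.16586348  0.31295664] [-0.5 -0.2  0.3  0.2  2.4  0.1 -1.3 -0.1  0.7 -1.6  0.5 -1.8 -2.2  1.1]
handle [[ 0.46976351 -0.29153631  0.2249969 ]] ovx dir -9.503277663013113
[ 0.40002325 -0.27986169  0.29570758] [ 31.81 -20.46  -6.44 -39.79  25.91 -62.54] [ 14.29 -12.55  -9.87 -39.79  25.91 -62.54]
```

View pics/ov.png

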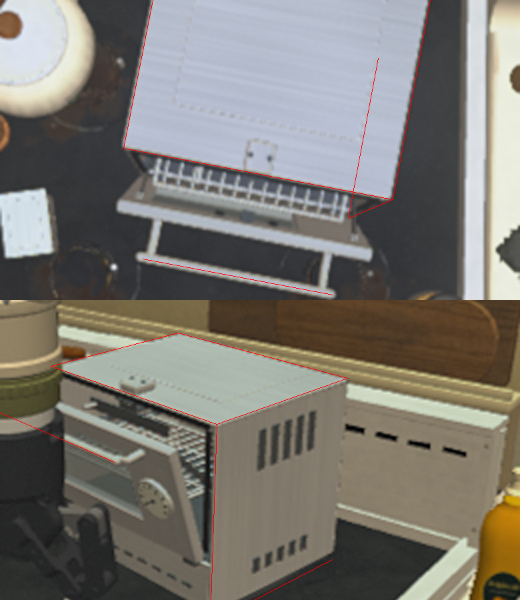

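```bash
python3 - <<'E'
from h import *
p=[.57905,-.30983,-.16586]
t=np.array([170+566/2.666,80+366/2.666]);s=np.array([360.5,208.7])
r=least_squares(lambda X:np.r_[proj("top",X)[0]-t,proj("scene",X)[0]-s],[.45,-.39,.22]);print(r.x,r.fun)
o=R.from_euler("z",-p[2]).apply(r.x-[p[0],p[1],0]);print("oven frame",o)
for a in(.2,.25,.3,.35):print(a,hand(a,-.105),proj("top",ov(p,hand(a,-.105))),proj("scene",ov(p,hand(a,-.105))),proj("scene",ov(p,hand(a,-.095))))
print(t)
E
```

```text
[ 0.46130517 -0.40758008  0.2279672 ] [ 4.80133024 -4.08405538 -6.0579647   0.90536498]
oven frame [-0.09999039 -0.11584837  0.2279672 ]
0.2 [np.float64(-0.09440636323381582), -0.105, np.float64(0.2350160549791644)] [[383.225321   209.74201867]] [[352.92975551 204.37530495]] [[349.78010365 203.07628492]]
0.25 [np.float64(-0.10180355402230884), -0.105, np.float64(0.2308099307353635)] [[382.26299484 213.10202915]] [[350.33576429 207.12902007]] [[347.19614708 205.80757709]]
0.3 [np.float64(-0.10898128165295304), -0.105, np.float64(0.22623935760106814)] [[381.30032379 216.32554003]] [[347.80859128 210.0286861 ]] [[344.67940701 208.68403892]]
0.35 [np.float64(-0.11592160554476014), -0.105, np.float64(0.22131575962880567)] [[380.34101337 219.40235777]] [[345.35704232 213.06573546]] [[342.23864027 211.69718317]]
[382.30307577 217.28432108]
```

send_rows(series=[14.3,-12.5,-9.9,-40,26,-62.5,0.4,14.3,-12.5,-9.9,-40,26,-62.5,0.4,14.3,-12.5,-9.9,-40,26,-62.5,0.4,14.3,-12.5,-9.9,-40,26,-62.5,0.4,14.3,-12.5,-9.9,-40,26,-62.5,0.4,14.3,-12.5,-9.9,-40,26,-62.5,0.4,14.3,-12.5,-9.9,-40,26,-62.5,0.4,14.3,-12.5,-9.9,-40,26,-62.5,0.4,14.3,-12.5,-9.9,-40,26,-62.5,0.4,14.3,-12.5,-9.9,-40,26,-62.5,0.4], newtons=40)

```text
clock: 2.18
tcp_pos: [0.2503, -0.3999, 0.3314]
orientation: [0.274, 0.744, 0.565, 0.229]
wrist_force: [0.2, -0.2, 0.2]
finger_gap: 0.0341
```

```bash
python3 - <<'E'
from h import *
p=[.57905,-.30983,-.16586]
Rt=tilt(p,45);z=Rt.apply([0,0,1]);g=ov(p,hand(.306))[0];print(g)
print(rel(g-z*.09,Rt)); print(get_state()["joint_pos"])
E
```

```text
[ 0.47073018 -0.2916975   0.22566693]
[15.39  5.95 11.62 -3.12  2.4  -5.14]
[-1.64103718 -0.15233203 -0.41194085  1.17422426  0.71931372  0.25310457]
```

send_rows(series=[15.4,6,11.6,-3,2.4,-5,0.4,15.4,6,11.6,-3,2.4,-5,0.4,15.4,6,11.6,-3,2.4,-5,0.4,15.4,6,11.6,-3,2.4,-5,0.4,15.4,6,11.6,-3,2.4,-5,0.4,15.4,6,11.6,-3,2.4,-5,0.4,15.4,6,11.6,-3,2.4,-5,0.4])

```text
clock: 2.77
tcp_pos: [0.4097, -0.2788, 0.2886]
orientation: [0.288, 0.707, 0.597, 0.248]
wrist_force: [0.2, -0.7, -0.8]
finger_gap: 0.0336
```

```bash
python3 - <<'E'
from h import *
p=[.57905,-.30983,-.16586]
Rt=tilt(p,45);z=Rt.apply([0,0,1]);g=ov(p,hand(.306))[0];print(g)
s=get_state();print(s["tcp_pos"],rel(g+z*.0187,Rt)); print(s["joint_pos"])
i=camera_info("wrist");im=read_camera("wrist")
def pw(P):
    d=rot(i["attitude"]).inv().apply(P-i["xyz"]);r=np.linalg.norm(d[:,:2],axis=1);th=np.arctan2(r,d[:,2]);f=i["K"][0,0]
    return np.c_[i["K"][0,2]+f*th*d[:,0]/r,i["K"][1,2]+f*th*d[:,1]/r]
for a,c in((.25,(255,0,0)),(.306,(0,0,255)),(.36,(0,255,0))):
    q=pw(ov(p,[hand(a,y) for y in np.linspace(-.105,.105,15)]))
    cv2.polylines(im,[q.round().astype(int)],0,c,1)
q=pw(ov(p,[(0,y,.25) for y in np.linspace(-.145,.145,15)]));cv2.polylines(im,[q.round().astype(int)],0,(0,255,255),1)
cv2.imwrite("pics/w1.png",im)
E
```

```text
[ 0.47073018 -0.2916975   0.22566693]
[ 0.40972383 -0.27880173  0.28855752] [-0.32  0.02 10.72 -0.35 -0.3  -0.31]
[-1.13855277 -0.31602267 -0.69737844  0.68647098  0.62336618  0.76656712]
```

View pics/w1.png

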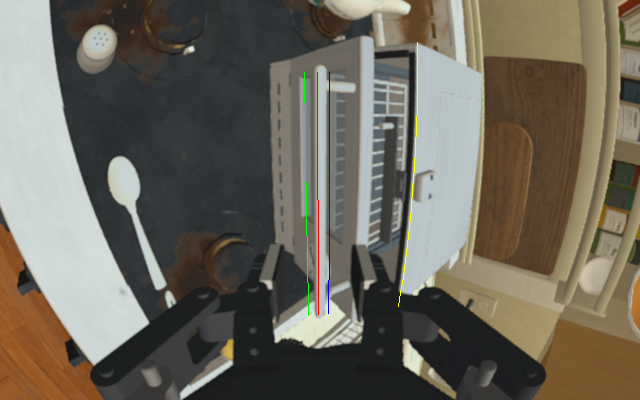

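send_rows(series=[-0.3,0,3.5,0,0,0,0.4,-0.3,0,7,0,0,0,0.4,-0.3,0,10.5,0,0,0,0.4,-0.3,0,10.7,0,0,0,0.4,-0.3,0,10.7,0,0,0,0.4])

```text
clock: 3.23
tcp_pos: [0.4813, -0.298, 0.2106]
orientation: [0.286, 0.71, 0.594, 0.247]
wrist_force: [0.3, 1.0, 0.2]
finger_gap: 0.0342
```

send_rows(series=[0,0,0,0,0,0,0,0,0,0,0,0,0,0,0,0,0,0,0,0,0,0,0,0,0,0,0,0,0,0,0,0,0,0,0,0,0,0,0,0,0,0], newtons=30)

```text
clock: 3.73
tcp_pos: [0.482, -0.2992, 0.2147]
orientation: [0.29, 0.709, 0.594, 0.246]
wrist_force: [-5.0, -2.0, 3.7]
finger_gap: 0.0088
```

```bash
python3 - <<'E'
from h import *
p=[.57905,-.30983,-.16586]
s=get_state();print(s["joint_pos"],s["wrist_force"])
R0=rot(s["orientation"]);g=s["tcp_pos"]-.0187*R0.apply([0,0,1])
o=R.from_euler("z",-p[2]).apply(g-[p[0],p[1],0]);print("grip in oven",o)
r=np.hypot(o[0]+.014,o[2]-.085);print(r,np.hypot(.163,.049), "a",np.arctan2(-(o[0]+.014),o[2]-.085)-np.arctan2(.049,.163))
# fixed orientation arc from a0
a0=.306
for a in np.arange(.4,1.51,.1):
    d=ov([0,0,p[2]],np.array(hand(a))-hand(a0))[0]; print(round(a,2),(R0.inv().apply(d)*100).round(2))
E
```

```text
[-0.97852577 -0.13115463 -0.78090941  0.32030166  0.53438115  0.9375356 ] [-5.02091442 -2.00673821  3.67812777]
grip in oven [-0.11065396 -0.00544432  0.22801516]
0.17261322439640386 0.17020575783445166 a 0.30230021361776066
0.4 [-0.01 -1.58 -0.22]
0.5 [-0.03 -3.28 -0.28]
0.6 [-0.05 -4.98 -0.18]
0.7 [-0.06 -6.66  0.09]
0.8 [-0.07 -8.31  0.53]
0.9 [-0.09 -9.9   1.13]
1.0 [ -0.1  -11.42   1.89]
1.1 [ -0.11 -12.86   2.79]
1.2 [ -0.12 -14.21   3.83]
1.3 [ -0.12 -15.44   5.01]
1.4 [ -0.13 -16.55   6.3 ]
1.5 [ -0.13 -17.52   7.69]
```

send_rows(series=[0,-0.8,-0.1,0,0,0,0,0,-1.6,-0.2,0,0,0,0,0,-2.4,-0.25,0,0,0,0,0,-3.3,-0.28,0,0,0,0,0,-4.1,-0.25,0,0,0,0,0,-5,-0.18,0,0,0,0,0,-5.8,-0.05,0,0,0,0,0,-6.7,0.1,0,0,0,0,0,-7.5,0.3,0,0,0,0,0,-8.3,0.53,0,0,0,0])

```text
clock: 4.57
tcp_pos: [0.4275, -0.2892, 0.1515]
orientation: [0.29, 0.709, 0.594, 0.246]
wrist_force: [-2.5, -5.3, 1.5]
finger_gap: 0.0088
```

```bash
cat >> h.py <<'E'
OP=[.57905,-.30983,-.16586]
def rep():
    p=OP;s=get_state();R0=rot(s["orientation"]);g=s["tcp_pos"]-.0187*R0.apply([0,0,1])
    o=R.from_euler("z",-p[2]).apply(g-[p[0],p[1],0]);print("t",s["clock"],"grip in oven",o.round(4),"F",s["wrist_force"].round(1),"gap",s["finger_gap"],"q",s["joint_pos"].round(2))
    print("r",np.hypot(o[0]+.014,o[2]-.085).round(4),"a",(np.arctan2(-(o[0]+.014),o[2]-.085)-np.arctan2(.049,.163)).round(4))
    return s,R0,g,o
E
python3 - <<'E'
from h import *
rep()
E
```

```text
t 4.5667 grip in oven [-0.1661 -0.0046  0.1648] F [-2.5 -5.3  1.5] gap 0.008754892615947505 q [-1.1  -0.13 -0.95  0.21  0.6   0.82]
r 0.1717 a 0.7955
```

send_rows(series=[0,-0.8,0.29,0,0,0,0,0,-1.6,0.6,0,0,0,0,0,-2.35,0.97,0,0,0,0,0,-3.1,1.36,0,0,0,0,0,-3.85,1.8,0,0,0,0,0,-4.55,2.26,0,0,0,0])

```text
clock: 5.07
tcp_pos: [0.4117, -0.2862, 0.1046]
orientation: [0.285, 0.71, 0.595, 0.248]
wrist_force: [-15.2, 13.5, 4.2]
finger_gap: 0.0083
```

```bash
python3 - <<'E'
from h import *
rep()
E
```

```text
t 5.0667 grip in oven [-0.182  -0.0045  0.118 ] F [-15.2  13.5   4.2] gap 0.008279470082523738 q [-1.14 -0.05 -1.03  0.1   0.62  0.77]
r 0.1712 a 1.0851
```

```bash
cat > fk.py <<'E'
from h import *
D=[([-1.45959657,.313997473,.0449691553,1.30358569,0,1.43120117],[.14263762,-.55650151,.23040651]),
([-1.64103718,-.15233203,-.41194085,1.17422426,.71931372,.25310457],[.2503,-.3999,.3314]),
([-1.13855277,-.31602267,-.69737844,.68647098,.62336618,.76656712],[.40972383,-.27880173,.28855752]),
([-.97852577,-.13115463,-.78090941,.32030166,.53438115,.9375356],[.482,-.2992,.2147]),
([-1.1,-.13,-.95,.21,.6,.82],[.4275,-.2892,.1515]),([-1.14,-.05,-1.03,.1,.62,.77],[.4117,-.2862,.1046])]
def fk(q,k):
    z0,r0,L1,b1,L2,b2,w,t=k
    Y=lambda a:R.from_euler("y",a)
    v=np.array([r0,0,z0])+Y(q[1]).apply([b1,0,L1])+Y(q[1]-q[2]).apply([L2,0,b2])
    Rw=Y(q[1]-q[2]+q[3]);v=v+Rw.apply([w,0,0])+(Rw*R.from_euler("z",q[4])).apply([t,0,0])
    Z=R.from_euler("z",q[0]);A=Z*Rw*R.from_euler("z",q[4])
    return Z.apply(v),A   # A x-axis = tool z
W=np.array([1,1,1,1,.1,.1])
def res(k): return np.concatenate([(fk(q,k)[0]-x)*w for (q,x),w in zip(D,W)])
FIT=least_squares(lambda k:np.r_[res(k),1e-3*(k-[.2,0,.3,0,.3,0,.1,.2])],[.2,0,.3,0,.3,0,.1,.2]);KK=FIT.x
lo=np.array([-2.76,-.86,-1.03,-2.2,-1.47]);hi=np.array([2.76,1.69,1.26,2.34,1.5])
def ik(pos,zdir,q0=(-1.1,0,-.9,.2,.6)):
    f=lambda q:np.r_[(fk(q,KK)[0]-pos)*10,fk(q,KK)[1].apply([1,0,0])-zdir]
    r=least_squares(f,q0,bounds=(lo,hi));return r.x,np.sqrt(2*r.cost)
E
python3 - <<'E'
from fk import *
print(KK.round(4)); print((res(KK)*1e3).round(1))
s,R0,g,o=rep();q=s["joint_pos"]
print(fk(q,KK)[0]-s["tcp_pos"], fk(q,KK)[1].apply([1,0,0]),R0.apply([0,0,1]))
h=ov(OP,hand(1.5))[0]
for lean in(0,10,20,30):
  for t in (25,30,35,40,45):
    Rt=tilt(OP,t)*R.from_euler("y",lean,degrees=True);z=Rt.apply([0,0,1])
    q,e=ik(h+z*.0187,z); print(lean,t,z.round(2),q.round(2),round(e,4))
E
```

```text
[ 0.2477  0.0695  0.5105 -0.0501  0.392   0.0445  0.0245  0.4349]
[-79.6  -8.4  -2.5   8.8  -0.1   7.2  -0.9  -1.3  -6.8  -9.3  -6.5   1.8
  -0.4  -0.1   1.1  -0.4   0.3   1.6]
t 5.0667 grip in oven [-0.182  -0.0045  0.118 ] F [-15.2  13.5   4.2] gap 0.008279470082523738 q [-1.14 -0.05 -1.03  0.1   0.62  0.77]
r 0.1712 a 1.0851
[-0.00235323  0.00133158  0.01783271] [ 0.69051314 -0.10885979 -0.71508121] [ 0.69051314 -0.10885979 -0.71508121]
0 25 [ 0.42 -0.07 -0.91] [-0.83  0.14 -0.89  0.19  0.26] 0.0
0 30 [ 0.49 -0.08 -0.87] [-0.9   0.13 -0.97  0.06  0.34] 0.0
0 35 [ 0.57 -0.09 -0.82] [-0.97  0.15 -1.03 -0.05  0.42] 0.0135
0 40 [ 0.63 -0.11 -0.77] [-1.04  0.19 -1.03 -0.06  0.51] 0.0767
0 45 [ 0.7  -0.12 -0.71] [-1.12  0.25 -1.03 -0.07  0.61] 0.1355
10 25 [ 0.44  0.1  -0.89] [-0.98  0.24 -0.78  0.37  0.43] 0.0
10 30 [ 0.51  0.09 -0.85] [-1.04  0.25 -0.85  0.26  0.51] 0.0
10 35 [ 0.59  0.08 -0.81] [-1.1   0.27 -0.92  0.15  0.59] 0.0
10 40 [ 0.65  0.07 -0.75] [-1.17  0.31 -0.98  0.03  0.68] 0.0
10 45 [ 0.72  0.06 -0.7 ] [-1.24  0.37 -1.03 -0.07  0.77] 0.0075
20 25 [ 0.45  0.27 -0.85] [-1.07  0.38 -0.66  0.56  0.55] 0.0
20 30 [ 0.52  0.26 -0.81] [-1.13  0.38 -0.72  0.48  0.62] 0.0
20 35 [ 0.59  0.25 -0.77] [-1.18  0.4  -0.77  0.4   0.69] 0.0
20 40 [ 0.65  0.24 -0.72] [-1.24  0.44 -0.83  0.33  0.77] 0.0
20 45 [ 0.71  0.23 -0.66] [-1.3   0.49 -0.87  0.25  0.84] 0.0
30 25 [ 0.44  0.43 -0.78] [-1.13  0.52 -0.53  0.78  0.63] 0.0
30 30 [ 0.51  0.42 -0.75] [-1.18  0.53 -0.58  0.72  0.68] 0.0
30 35 [ 0.57  0.41 -0.71] [-1.22  0.55 -0.62  0.67  0.75] 0.0
30 40 [ 0.63  0.4  -0.66] [-1.27  0.57 -0.66  0.62  0.81] 0.0
30 45 [ 0.69  0.39 -0.61] [-1.32  0.61 -0.7   0.58  0.87] 0.0
```

```bash
sed -i 's/z0,r0,L1,b1,L2,b2,w,t=k/z0,r0,L1,b1,L2,b2,w,t,l,m=k/; s/v=v+Rw.apply(\[w,0,0\])/v=v+Rw.apply([w,l,m])/; s/\[.2,0,.3,0,.3,0,.1,.2\]/[.2,0,.3,0,.3,0,.1,.2,.08,0]/g' fk.py
python3 - <<'E'
from fk import *
print(KK.round(4)); print((res(KK)*1e3).round(1))
s=get_state();R0=rot(s["orientation"]);q=s["joint_pos"]
print(fk(q,KK)[0]-s["tcp_pos"])
h=ov(OP,hand(1.5))[0]
for lean in(-20,-10,0,10,20):
  for t in (30,37,45):
    Rt=tilt(OP,t)*R.from_euler("y",lean,degrees=True);z=Rt.apply([0,0,1])
    q,e=ik(h+z*.0187,z); print(lean,t,z.round(2),q.round(2),round(e,4))
E
```

```text
[ 2.324e-01  6.000e-04  5.184e-01  1.000e-04  4.089e-01  5.590e-02
  1.400e-01  3.002e-01  8.000e-02 -2.000e-04]
[ 0.   0.  -0.   0.  -0.   0.  -0.   0.  -0.   0.  -0.   0.   0.  -0.1
  0.2 -0.1  0.2 -0.2]
[ 9.56129870e-05 -2.57343775e-04  6.94924684e-05]
-20 30 [ 0.41 -0.41 -0.81] [-0.75  0.07 -1.03 -0.06 -0.04] 0.0843
-20 37 [ 0.5  -0.43 -0.75] [-0.79  0.06 -1.03 -0.06  0.03] 0.1842
-20 45 [ 0.6  -0.45 -0.66] [-0.84  0.06 -1.03 -0.06  0.13] 0.297
-10 30 [ 0.46 -0.25 -0.85] [-0.89  0.06 -1.03 -0.02  0.19] 0.0138
-10 37 [ 0.56 -0.27 -0.79] [-0.94  0.07 -1.03 -0.02  0.29] 0.1091
-10 45 [ 0.66 -0.29 -0.7 ] [-1.02  0.09 -1.03 -0.02  0.42] 0.213
0 30 [ 0.49 -0.08 -0.87] [-0.99  0.1  -0.94  0.15  0.38] 0.0
0 37 [ 0.59 -0.1  -0.8 ] [-1.06  0.11 -1.03  0.    0.49] 0.0079
0 45 [ 0.7  -0.12 -0.71] [-1.13  0.15 -1.03 -0.    0.62] 0.099
10 30 [ 0.51  0.09 -0.85] [-1.07  0.19 -0.82  0.37  0.52] 0.0
10 37 [ 0.61  0.07 -0.79] [-1.13  0.19 -0.9   0.24  0.63] 0.0
10 45 [ 0.72  0.06 -0.7 ] [-1.2   0.21 -0.99  0.08  0.76] 0.0
20 30 [ 0.52  0.26 -0.81] [-1.13  0.31 -0.68  0.6   0.62] 0.0
20 37 [ 0.61  0.24 -0.75] [-1.18  0.31 -0.75  0.51  0.72] 0.0
20 45 [ 0.71  0.23 -0.66] [-1.24  0.33 -0.82  0.41  0.84] 0.0
```

```bash
python3 - <<'E'
from fk import *
s,R0,g,o=rep()
Rt=tilt(OP,45)*R.from_euler("y",15,degrees=True);z=Rt.apply([0,0,1])
gg=ov(OP,np.array(hand(1.09,-.0045)))[0]+(g-ov(OP,hand(1.0851,-.0045))[0])
print(rel(gg+z*.0187,Rt))
for a in (1.09,1.3,1.5):
    print(ik(ov(OP,hand(a,-.0045))[0]+z*.0187,z)[0].round(3))
for a in (1.15,1.2,1.25,1.3,1.35,1.4,1.45,1.5,1.53):
    d=ov([0,0,OP[2]],np.array(hand(a))-hand(1.09))[0]; print(a,(Rt.inv().apply(d)*100).round(2))
E
```

```text
t 5.0667 grip in oven [-0.182  -0.0045  0.118 ] F [-15.2  13.5   4.2] gap 0.008279470082523738 q [-1.14 -0.05 -1.03  0.1   0.62  0.77]
r 0.1712 a 1.0851
[ 4.700e-01 -5.000e-02 -1.000e-02 -5.600e-01  1.462e+01 -7.800e-01]
[-1.235  0.127 -0.818  0.478  0.809]
[-1.242  0.194 -0.863  0.373  0.81 ]
[-1.232  0.27  -0.895  0.256  0.808]
1.15 [-0.15 -0.83  0.58]
1.2 [-0.29 -1.49  1.1 ]
1.25 [-0.44 -2.12  1.65]
1.3 [-0.6  -2.73  2.22]
1.35 [-0.76 -3.3   2.83]
1.4 [-0.93 -3.84  3.47]
1.45 [-1.11 -4.35  4.13]
1.5 [-1.29 -4.82  4.81]
1.53 [-1.4  -5.09  5.23]
```

send_rows(series=[0.15,0,0,-0.2,5,-0.3,0,0.3,0,0,-0.4,10,-0.5,0,0.47,-0.05,0,-0.5,14.6,-0.8,0,0.47,-0.05,0,-0.5,14.6,-0.8,0,0.47,-0.05,0,-0.5,14.6,-0.8,0])

```text
clock: 5.48
tcp_pos: [0.4119, -0.2808, 0.1032]
orientation: [0.21, 0.668, 0.629, 0.338]
wrist_force: [-2.1, 2.6, -1.3]
finger_gap: 0.0087
```

```bash
python3 - <<'E'
from h import *
s,R0,g,o=rep()
print((R0.inv()*tilt(OP,45)*R.from_euler("y",15,degrees=True)).as_rotvec(degrees=True))
E
```

```text
t 5.4833 grip in oven [-0.1823 -0.0038  0.116 ] F [-2.1  2.6 -1.3] gap 0.00874401466548155 q [-1.24  0.13 -0.82  0.48  0.81  0.46]
r 0.1712 a 1.0967
[-0.10730421 -0.08253686 -0.23482485]
```

send_rows(series=[-0.15,-0.83,0.58,0,0,0,0,-0.29,-1.49,1.1,0,0,0,0,-0.44,-2.12,1.65,0,0,0,0,-0.6,-2.73,2.22,0,0,0,0,-0.76,-3.3,2.83,0,0,0,0,-0.93,-3.84,3.47,0,0,0,0,-0.93,-3.84,3.47,0,0,0,0])

```text
clock: 6.07
tcp_pos: [0.4112, -0.2808, 0.0516]
orientation: [0.212, 0.667, 0.63, 0.337]
wrist_force: [3.8, 1.0, -1.7]
finger_gap: 0.0084
```

```bash
python3 - <<'E'
from h import *
rep()
E
```

```text
t 6.0667 grip in oven [-0.1831 -0.0039  0.0643] F [ 3.8  1.  -1.7] gap 0.008383627465492564 q [-1.24  0.23 -0.88  0.31  0.81  0.45]
r 0.1704 a 1.4004
```

send_rows(series=[-0.09,-0.25,0.33,0,0,0,0,-0.18,-0.51,0.66,0,0,0,0,-0.25,-0.7,0.93,0,0,0,0,-0.31,-0.85,1.15,0,0,0,0,-0.36,-0.98,1.34,0,0,0,0,-0.37,-1,1.38,0,0,0,0,-0.37,-1,1.38,0,0,0,0])

```text
clock: 6.65
tcp_pos: [0.4143, -0.2814, 0.0363]
orientation: [0.212, 0.666, 0.63, 0.338]
wrist_force: [-10.5, 7.0, 15.2]
finger_gap: 0.0084
```

```bash
python3 - <<'E'
from h import *
s,R0,g,o=rep()
cv2.imwrite("pics/top2.png",cv2.resize(read_camera("top")[90:270,190:440],None,fx=3,fy=3,interpolation=cv2.INTER_CUBIC))
E
```

```text
t 6.65 grip in oven [-0.18  -0.004  0.049] F [-10.5   7.   15.2] gap 0.008389964658921485 q [-1.23  0.27 -0.9   0.26  0.81  0.46]
r 0.1699 a 1.4923
```

View pics/top2.png

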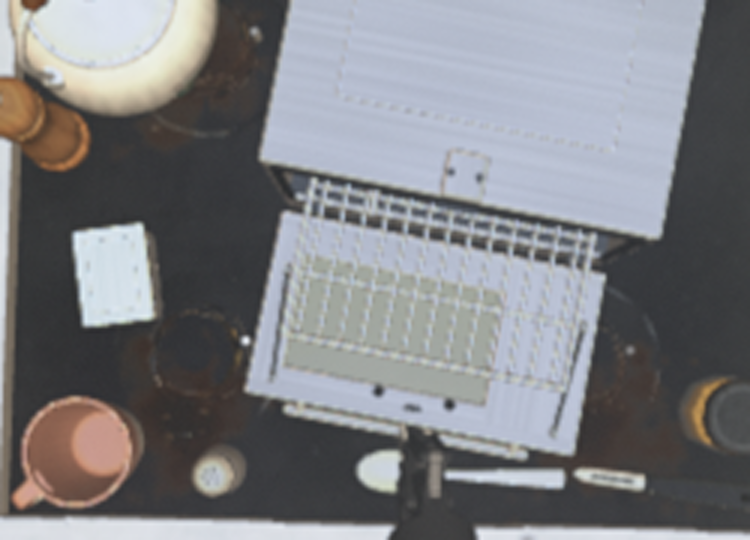

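Door is fully down, at its stop with about 15 N. The rack is out, its front edge running (285,340)–(565,385) in the crop. Next I release and retreat.

send_rows(series=[0,0,0,0,0,0,0.24,0,0,0,0,0,0,0.24,0,0,0,0,0,0,0.24,0,0,0,0,0,0,0.24,0,0,-1.5,0,0,0,0.24,0,0,-4,0,0,0,0.24,0,0,-8,0,0,0,0.24,0,0,-12,0,0,0,0.24,0,0,-12,0,0,0,0.24])

```text
clock: 7.45
tcp_pos: [0.3258, -0.3035, 0.1214]
orientation: [0.215, 0.668, 0.629, 0.335]
wrist_force: [1.0, -1.8, -1.0]
finger_gap: 0.0204
```

```bash
python3 - <<'E'
from fk import *
s,R0,g,o=rep()
print(s["tcp_pos"])
psi=np.radians(187.74);Rt=down(psi)
m=[.42,-.14,.28];print("mid",rel(m,Rt))
h=[.5325,-.0193,.16];print("hover",rel(h,Rt,(np.array(m),Rt)), ik(h,[0,0,-1],(0,.3,0,1.3,0)),ik([.5325,-.0193,.02],[0,0,-1],(0,.3,0,1.3,0)))
print("interm rotation total",np.degrees((R0.inv()*Rt).magnitude()))
# place
pl=ov(OP,(-.056,0,.155+.0213))[0];print(pl,ik(pl,[0,0,-1],(-.5,.3,0,1.3,0)))
print(proj("top",ov(OP,[(-.115,.1125,.155),(-.115,-.1125,.155)])))
E
```

```text
t 7.45 grip in oven [-0.2636 -0.0403  0.1342] F [ 1.  -1.8 -1. ] gap 0.020362649270073963 q [-1.48  0.12 -0.76  0.79  0.81  0.1 ]
r 0.2544 a 1.0843
[ 0.32581387 -0.30352987  0.12137144]
mid [ 18.74  15.9   -1.89  42.73  31.65 -94.79]
hover [-12.77  10.44  12.     0.     0.     0.  ] (array([-1.86946092e-01,  2.64350189e-01, -1.98434689e-01,  1.10801145e+00,
       -2.19398698e-17]), np.float64(3.5652682413747997e-16)) (array([-1.86946092e-01,  3.93283296e-01, -3.96156383e-01,  7.81356648e-01,
       -3.15517916e-11]), np.float64(4.595292607758928e-10))
interm rotation total 108.6823932279041
[ 0.5238185  -0.30058437  0.1763    ] (array([-6.53822442e-01,  3.88984547e-01,  1.96001797e-02,  1.20141196e+00,
        3.40326764e-14]), np.float64(5.026659006511355e-13))
[[285.25350702 200.85479884]
 [378.87453071 218.7449755 ]]
```

send_rows(series=[18.7,15.9,-1.9,42.7,31.6,-94.8,1,18.7,15.9,-1.9,42.7,31.6,-94.8,1,18.7,15.9,-1.9,42.7,31.6,-94.8,1,18.7,15.9,-1.9,42.7,31.6,-94.8,1,18.7,15.9,-1.9,42.7,31.6,-94.8,1,18.7,15.9,-1.9,42.7,31.6,-94.8,1,18.7,15.9,-1.9,42.7,31.6,-94.8,1,18.7,15.9,-1.9,42.7,31.6,-94.8,1,18.7,15.9,-1.9,42.7,31.6,-94.8,1,18.7,15.9,-1.9,42.7,31.6,-94.8,1])

```text
clock: 8.28
tcp_pos: [0.4228, -0.1375, 0.2769]
orientation: [0.084, 0.207, 0.966, 0.13]
wrist_force: [1.6, 0.3, 0.2]
finger_gap: 0.0856
```

```bash
python3 - <<'E'
from fk import *
s,R0,g,o=rep()
print(s["tcp_pos"]);Rt=down(np.radians(187.74));print(rel([.5325,-.0193,.20],Rt))
E
```

```text
t 8.2833 grip in oven [-0.1859  0.1395  0.2947] F [1.6 0.3 0.2] gap 0.08562802333328193 q [-0.71 -0.02 -0.27  1.29  0.31 -0.28]
r 0.2711 a 0.3947
[ 0.42280531 -0.13748385  0.2768686 ]
[ -4.05  12.35  12.25  14.46  10.82 -31.68]
```

send_rows(series=[-4,12.4,12.2,14.5,10.8,-31.7,1,-4,12.4,12.2,14.5,10.8,-31.7,1,-4,12.4,12.2,14.5,10.8,-31.7,1,-4,12.4,12.2,14.5,10.8,-31.7,1,-4,12.4,12.2,14.5,10.8,-31.7,1,-4,12.4,12.2,14.5,10.8,-31.7,1,-4,12.4,12.2,14.5,10.8,-31.7,1,-4,12.4,12.2,14.5,10.8,-31.7,1])

```text
clock: 8.95
tcp_pos: [0.5319, -0.0185, 0.2007]
orientation: [0.0, -0.064, 0.998, 0.002]
wrist_force: [-0.4, 0.0, -0.8]
finger_gap: 0.0857
```

```bash
python3 - <<'E'
from fk import *
s,R0,g,o=rep()
print(s["tcp_pos"]);Rt=down(np.radians(187.74));print(rel([.5325,-.0193,.022],Rt))
i=camera_info("wrist");im=read_camera("wrist")
def pw(P):
    d=rot(i["attitude"]).inv().apply(P-i["xyz"]);r=np.linalg.norm(d[:,:2],axis=1);th=np.arctan2(r,d[:,2]);f=i["K"][0,0]
    return np.c_[i["K"][0,2]+f*th*d[:,0]/r,i["K"][1,2]+f*th*d[:,1]/r]
c=np.radians(7.74);B=np.array([[.042,.031],[.042,-.031],[-.042,-.031],[-.042,.031]])@np.array([[np.cos(c),np.sin(c)],[-np.sin(c),np.cos(c)]])+[.5325,-.0193]
q=pw(np.c_[B,[.06]*4]);cv2.polylines(im,[q.round().astype(int)],1,(0,0,255),1)
t=silhouettes("wrist","loaf_tin");print([(x["p"],x["box"]) for x in t],q)
cv2.imwrite("pics/w2.png",im)
E
```

```text
t 8.95 grip in oven [-0.0946  0.2795  0.2194] F [-0.4  0.  -0.8] gap 0.08567575560530699 q [-0.19  0.24 -0.13  1.2   0.   -0.32]
r 0.1567 a 0.2483
[ 0.53186482 -0.01846722  0.20071739]
[-0.03 -0.17 17.87  0.26  0.06 -0.4 ]
[(0.89, [280.4, 139.3, 66.0, 88.7]), (0.26, [2.1, 40.1, 181.0, 194.1])] [[347.44584156 227.05735346]
 [285.157179   227.56614439]
 [281.8259531  142.99912494]
 [349.23631492 142.42301643]]
```

View pics/w2.png

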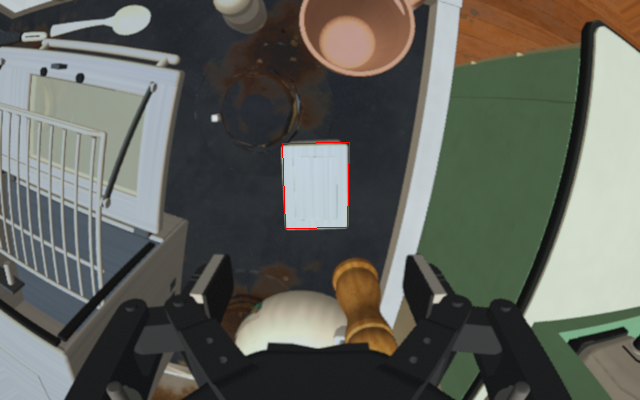

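send_rows(series=[0,-0.2,4,0.2,0,-0.4,1,0,-0.2,8,0.2,0,-0.4,1,0,-0.2,12,0.2,0,-0.4,1,0,-0.2,15,0.2,0,-0.4,1,0,-0.2,17,0.2,0,-0.4,1,0,-0.2,17.9,0.2,0,-0.4,1,0,-0.2,17.9,0.2,0,-0.4,1])

```text
clock: 9.63
tcp_pos: [0.5301, -0.0206, 0.0205]
orientation: [-0.001, -0.067, 0.998, 0.001]
wrist_force: [0.4, 0.3, 0.6]
finger_gap: 0.0853
```

send_rows(series=[0,0,0,0,0,0,0,0,0,0,0,0,0,0,0,0,0,0,0,0,0,0,0,0,0,0,0,0,0,0,0,0,0,0,0,0,0,0,0,0,0,0], newtons=45)

```text
clock: 10.13
tcp_pos: [0.5336, -0.0202, 0.0241]
orientation: [0.002, -0.068, 0.998, -0.0]
wrist_force: [-1.6, -1.8, 7.8]
finger_gap: 0.0612
```

```bash
python3 - <<'E'
from fk import *
s,R0,g,o=rep()
print(s["tcp_pos"],s["orientation"])
E
```

```text
t 10.1333 grip in oven [-0.0927  0.2781  0.0428] F [-1.6 -1.8  7.8] gap 0.061198765178678324 q [-0.19  0.39 -0.39  0.79  0.   -0.32]
r 0.0893 a 1.7707
[ 0.53359552 -0.02022186  0.02412   ] [ 2.04270571e-03 -6.79406064e-02  9.97687223e-01 -3.26146854e-04]
```

send_rows(series=[0,0,-0.5,0,0,0,0,0,0,-1.5,0,0,0,0,0,0,-4,0,0,0,0,0,0,-7,0,0,0,0,0,0,-10,0,0,0,0,0,0,-13,0,0,0,0,0,0,-16,0,0,0,0,0,0,-19,0,0,0,0,0,0,-22,0,0,0,0,0,0,-22,0,0,0,0])

```text
clock: 10.97
tcp_pos: [0.5345, -0.02, 0.2491]
orientation: [0.005, -0.068, 0.998, -0.001]
wrist_force: [0.6, 0.0, -3.1]
finger_gap: 0.0608
```

```bash
python3 - <<'E'
from fk import *
s,R0,g,o=rep()
print(s["tcp_pos"])
Rt=down(OP[2]+np.pi);h=ov(OP,(-.08,0,.245))[0];print("hover",rel(h,Rt))
E
```

```text
t 10.9667 grip in oven [-0.092   0.2785  0.2678] F [ 0.6  0.  -3.1] gap 0.060771981936970754 q [-0.19  0.22 -0.03  1.31  0.   -0.33]
r 0.1988 a 0.1114
[ 0.53445106 -0.02001285  0.24914353]
hover [ 7.170e+00 -2.693e+01  3.900e-01 -2.000e-02  6.100e-01  1.734e+01]
```

send_rows(series=[0.8,-3,0,0,0,2,0,1.6,-6,0,0,0,4,0,2.4,-9,0,0,0,6,0,3.2,-12,0,0,0,8,0,4,-15,0,0,0,10,0,4.8,-18,0.1,0,0.3,12,0,5.6,-21,0.2,0,0.4,14,0,6.4,-24,0.3,0,0.6,16,0,7.2,-26.5,0.4,0,0.6,17.3,0,7.2,-26.9,0.4,0,0.6,17.3,0])

```text
clock: 11.8
tcp_pos: [0.4959, -0.3, 0.2367]
orientation: [-0.006, 0.085, 0.996, -0.0]
wrist_force: [0.6, 0.7, -2.1]
finger_gap: 0.0609
```

```bash
python3 - <<'E'
from fk import *
s,R0,g,o=rep()
print(s["tcp_pos"])
Rt=down(OP[2]+np.pi)
print(rel(ov(OP,(-.056,0,.188))[0],Rt))
i=camera_info("wrist");im=read_camera("wrist")
def pw(P):
    d=rot(i["attitude"]).inv().apply(P-i["xyz"]);r=np.linalg.norm(d[:,:2],axis=1);th=np.arctan2(r,d[:,2]);f=i["K"][0,0]
    return np.c_[i["K"][0,2]+f*th*d[:,0]/r,i["K"][1,2]+f*th*d[:,1]/r]
for L in ([(-.115,y,.162) for y in np.linspace(-.1125,.1125,12)],[(0,y,.25) for y in np.linspace(-.145,.145,12)]):
  cv2.polylines(im,[pw(ov(OP,L)).round().astype(int)],0,(0,0,255),1)
cv2.imwrite("pics/w3.png",im)
E
```

```text
t 11.8 grip in oven [-0.0834 -0.004   0.2554] F [ 0.6  0.7 -2.1] gap 0.06092074094336929 q [-0.68  0.33  0.08  1.33 -0.01 -0.51]
r 0.184 a 0.095
[ 0.49587394 -0.29997501  0.23667608]
[-2.82  0.42  4.84 -0.09 -0.65 -0.27]
```

View pics/w3.png

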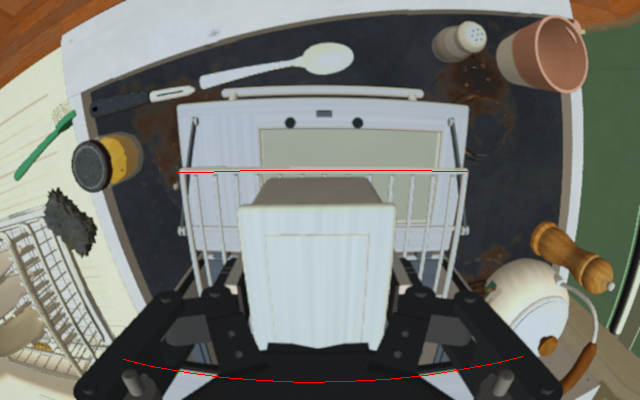

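send_rows(series=[-1,0.1,0.5,0,-0.2,-0.1,0,-2,0.3,1,-0.1,-0.4,-0.2,0,-2.8,0.4,1.5,-0.1,-0.6,-0.3,0,-2.8,0.4,2.5,-0.1,-0.6,-0.3,0,-2.8,0.4,3.5,-0.1,-0.6,-0.3,0,-2.8,0.4,4.3,-0.1,-0.6,-0.3,0,-2.8,0.4,4.8,-0.1,-0.6,-0.3,0,-2.8,0.4,4.8,-0.1,-0.6,-0.3,0])

```text
clock: 12.52
tcp_pos: [0.5238, -0.2957, 0.1872]
orientation: [-0.001, 0.08, 0.997, 0.002]
wrist_force: [0.1, -0.7, -1.9]
finger_gap: 0.0612
```

send_rows(series=[0,0,0.2,0,0,0,0,0,0,0.4,0,0,0,0,0,0,0.6,0,0,0,0,0,0,0.75,0,0,0,0,0,0,0.75,0,0,0,0])

```text
clock: 12.93
tcp_pos: [0.5247, -0.2967, 0.1815]
orientation: [0.0, 0.08, 0.997, 0.001]
wrist_force: [-0.2, 0.6, -2.6]
finger_gap: 0.061
```

```bash
python3 - <<'E'
from fk import *
s,R0,g,o=rep()
print(s["tcp_pos"],rel(ov(OP,(-.056,0,.179))[0],down(OP[2]+np.pi)))
E
```

```text
t 12.9333 grip in oven [-0.0558  0.0039  0.2002] F [-0.2  0.6 -2.6] gap 0.06103903238473378 q [-0.65  0.39  0.03  1.21  0.   -0.49]
r 0.1226 a 0.0556
[ 0.52471704 -0.29672118  0.18152807] [ 0.03 -0.4   0.25  0.08 -0.    0.31]
```

send_rows(series=[0,0,0.1,0,0,0,0,0,0,0.2,0,0,0,0,0,0,0.2,0,0,0,0])

```text
clock: 13.18
tcp_pos: [0.5248, -0.2966, 0.1795]
orientation: [-0.0, 0.08, 0.997, 0.001]
wrist_force: [-0.1, -0.3, -2.6]
finger_gap: 0.0612
```

send_rows(series=[0,0,0.1,0,0,0,0,0,0,0.1,0,0,0,0])

```text
clock: 13.35
tcp_pos: [0.5249, -0.2967, 0.1792]
orientation: [0.0, 0.08, 0.997, 0.001]
wrist_force: [-0.5, 1.5, 0.7]
finger_gap: 0.0617
```

send_rows(series=[0,0,0.1,0,0,0,0,0,0,0.1,0,0,0,0])

```text
clock: 13.52
tcp_pos: [0.5251, -0.2967, 0.1791]
orientation: [0.001, 0.08, 0.997, 0.0]
wrist_force: [-2.8, 2.3, 5.8]
finger_gap: 0.0608
```

send_rows(series=[0,0,-0.1,0,0,0,0.76,0,0,-0.1,0,0,0,0.8,0,0,-0.1,0,0,0,0.85,0,0,-0.1,0,0,0,0.95,0,0,-0.1,0,0,0,1,0,0,-0.1,0,0,0,1,0,0,-0.1,0,0,0,1])

```text
clock: 14.1
tcp_pos: [0.5248, -0.2967, 0.1785]
orientation: [-0.0, 0.08, 0.997, 0.001]
wrist_force: [0.7, -0.0, 0.3]
finger_gap: 0.0849
```

send_rows(series=[0,0,-1,0,0,0,1,0,0,-3,0,0,0,1,0,0,-5,0,0,0,1,0.5,0,-7,0,0,0,1,2,0,-9,0,0,0,1,5,0,-11,0,0,0,1,8,0,-13,0,0,0,1,12,0,-13,0,0,0,1,15,0,-13,0,0,0,1,16,0,-13,0,0,0,1])

```text
clock: 14.93
tcp_pos: [0.3638, -0.2702, 0.3104]
orientation: [0.0, 0.081, 0.997, 0.0]
wrist_force: [-0.2, 0.2, -0.6]
finger_gap: 0.085
```

```bash
python3 - <<'E'
from fk import *
s,R0,g,o=rep();print(s["tcp_pos"])
im=read_camera("top");cv2.imwrite("pics/top3.png",cv2.resize(im[120:270,250:430],None,fx=4,fy=4,interpolation=cv2.INTER_CUBIC))
for q in silhouettes("top","loaf_tin")[:3]:
    c,_=cv2.findContours(q["pixels"].astype(np.uint8),0,1);c=max(c,key=cv2.contourArea)
    b=cv2.boxPoints(cv2.minAreaRect(c));w=unproj("top",b,.215);m=w.mean(0)
    print(q["p"],q["box"],"oven centre",R.from_euler("z",-OP[2]).apply(m-[OP[0],OP[1],0]).round(4),np.linalg.norm(np.diff(w,axis=0),axis=1).round(3),R.from_euler("z",-OP[2]).apply(w-[OP[0],OP[1],0]).round(3).tolist())
# handle regrasp
Rt=tilt(OP,45)*R.from_euler("y",15,degrees=True);z=Rt.apply([0,0,1])
pre=ov(OP,hand(1.4923,-.004))[0]-z*.11
print("pre",pre,rel(pre,Rt),ik(pre,z)[0])
m=np.array([.30,-.30,.30]);print("mid",rel(m,Rt),rel(pre,Rt,(m,Rt)),ik(m,z,[-1.5,0,-.5,1,.8]))
E
```

```text
t 14.9333 grip in oven [-0.2189  0.0036  0.3291] F [-0.2  0.2 -0.6] gap 0.08498214931802436 q [-0.82  0.06 -0.07  1.44  0.   -0.66]
r 0.3187 a 0.4061
[ 0.36379029 -0.27015906  0.31044793]
0.64 [320.9, 160.9, 32.3, 50.3] oven centre [-0.0568  0.0055  0.215 ] [0.083 0.062 0.083] [[-0.099, 0.036, 0.215], [-0.015, 0.037, 0.215], [-0.015, -0.025, 0.215], [-0.098, -0.026, 0.215]]
pre [ 0.32172323 -0.29967595  0.12406405] [  3.9   -3.54  18.59 -45.32 -23.55  78.91] [-1.4936913   0.12119071 -0.75693069  0.81922103  0.81135239]
mid [  6.01  -3.91   1.   -45.32 -23.55  78.91] [ -3.23 -10.93  13.58   0.     0.     0.  ] (array([-1.55631618, -0.05485576, -0.45433036,  1.36239   ,  0.80144054]), np.float64(1.5700924586837751e-15))
```

View pics/top3.png

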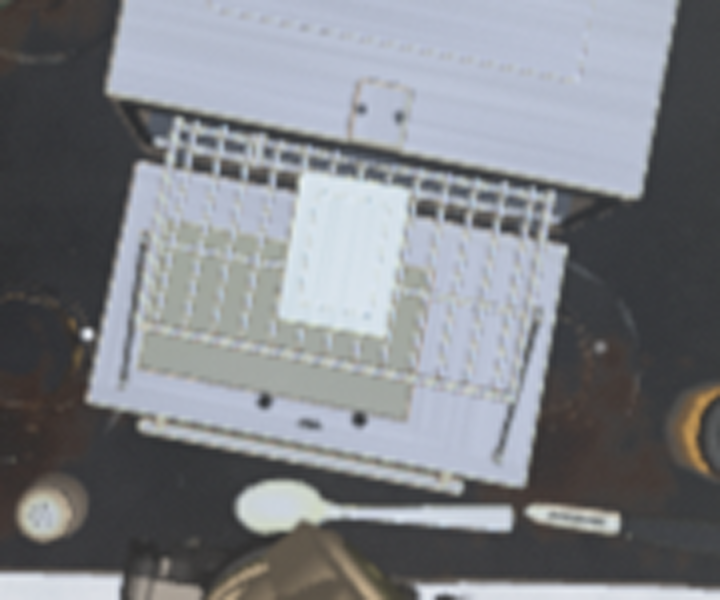

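Tin sits lengthwise, centred in the crop at (345,252), about 58 mm behind the rack edge. Next I regrip the handle.

send_rows(series=[6,-3.9,1,-45.3,-23.6,78.9,0.24,6,-3.9,1,-45.3,-23.6,78.9,0.24,6,-3.9,1,-45.3,-23.6,78.9,0.24,6,-3.9,1,-45.3,-23.6,78.9,0.24,6,-3.9,1,-45.3,-23.6,78.9,0.24,6,-3.9,1,-45.3,-23.6,78.9,0.24,6,-3.9,1,-45.3,-23.6,78.9,0.24,6,-3.9,1,-45.3,-23.6,78.9,0.24,6,-3.9,1,-45.3,-23.6,78.9,0.24,6,-3.9,1,-45.3,-23.6,78.9,0.24])

```text
clock: 15.87
tcp_pos: [0.302, -0.3018, 0.2988]
orientation: [0.17, 0.556, 0.767, 0.271]
wrist_force: [0.2, -0.2, 0.1]
finger_gap: 0.0206
```

```bash
python3 - <<'E'
from fk import *
s,R0,g,o=rep();print(s["tcp_pos"])
Rt=tilt(OP,45)*R.from_euler("y",15,degrees=True);z=Rt.apply([0,0,1])
pre=ov(OP,hand(1.4923,-.004))[0]-z*.11
print("mid",rel([.30,-.30,.26],Rt),"pre",pre,rel(pre,Rt))
E
```

```text
t 15.8667 grip in oven [-0.2843 -0.0438  0.3136] F [ 0.2 -0.2  0.1] gap 0.02056458785800182 q [-1.43  0.01 -0.31  1.43  0.63 -0.23]
r 0.354 a 0.5766
[ 0.3019727  -0.30183117  0.29875509]
mid [  0.08  -2.45   3.01 -10.67  -5.62  18.54] pre [ 0.32172323 -0.29967595  0.12406405] [ -1.16  -9.    15.06 -10.67  -5.62  18.54]
```

send_rows(series=[0,-2.4,3,-10.7,-5.6,18.5,0.24,0,-2.4,3,-10.7,-5.6,18.5,0.24,0,-2.4,3,-10.7,-5.6,18.5,0.24,0,-2.4,3,-10.7,-5.6,18.5,0.24,-0.4,-5,7,-10.7,-5.6,18.5,0.24,-0.8,-7,11,-10.7,-5.6,18.5,0.24,-1.2,-9,15,-10.7,-5.6,18.5,0.24,-1.2,-9,15,-10.7,-5.6,18.5,0.24,-1.2,-9,15,-10.7,-5.6,18.5,0.24,-1.2,-9,15,-10.7,-5.6,18.5,0.24])

```text
clock: 16.7
tcp_pos: [0.3212, -0.2994, 0.1245]
orientation: [0.211, 0.664, 0.633, 0.337]
wrist_force: [0.3, -0.3, 0.1]
finger_gap: 0.0207
```

```bash
python3 - <<'E'
from fk import *
s,R0,g,o=rep();print(s["tcp_pos"])
Rt=tilt(OP,45)*R.from_euler("y",15,degrees=True);z=Rt.apply([0,0,1])
b=ov(OP,hand(1.4923,-.004))[0]
print("pre",rel(b-z*.11,Rt),"grasp",rel(b+z*.0187,Rt), b+z*.0187)
E
```

```text
t 16.7 grip in oven [-0.2688 -0.0372  0.1373] F [ 0.3 -0.3  0.1] gap 0.0207117986829484 q [-1.49  0.12 -0.75  0.83  0.81  0.07]
r 0.2601 a 1.0763
[ 0.32116288 -0.299414    0.12450189]
pre [-0.04  0.01  0.07 -0.19 -0.22  0.41] grasp [-0.08  0.05 12.94 -0.19 -0.22  0.41] [ 0.41392014 -0.28133602  0.03616031]
```

send_rows(series=[0,0,4,0,0,0.4,0.24,0,0,8,0,0,0.4,0.24,-0.1,0,10.5,0,0,0.4,0.24,-0.1,0,12,0,0,0.4,0.24,-0.1,0,12.9,0,0,0.4,0.24,-0.1,0,12.9,0,0,0.4,0.24])

```text
clock: 17.2
tcp_pos: [0.4128, -0.2801, 0.035]
orientation: [0.208, 0.667, 0.631, 0.337]
wrist_force: [-5.5, 2.4, -0.6]
finger_gap: 0.0203
```

send_rows(series=[0,0,0,0,0,0,0,0,0,0,0,0,0,0,0,0,0,0,0,0,0,0,0,0,0,0,0,0,0,0,0,0,0,0,0], newtons=30)

```text
clock: 17.62
tcp_pos: [0.4136, -0.282, 0.037]
orientation: [0.211, 0.667, 0.63, 0.337]
wrist_force: [4.6, 3.2, -0.6]
finger_gap: 0.0086
```

```bash
python3 - <<'E'
from fk import *
s,R0,g,o=rep();print(s["tcp_pos"])
z=R0.apply([0,0,1])
for a in np.arange(1.45,-.01,-.05):
    d=ov([0,0,OP[2]],np.array(hand(a))-hand(1.4923))[0]; c=R0.inv().apply(d)*100
    q,e=ik(s["tcp_pos"]+d,z); print(round(a,2),c.round(1).tolist(),q.round(2) if round(a*100)%25==0 else "",round(e,3))
E
```

```text
t 17.6167 grip in oven [-0.1805 -0.0048  0.0498] F [ 4.6  3.2 -0.6] gap 0.008631335576948305 q [-1.23  0.27 -0.89  0.27  0.81  0.46]
r 0.1702 a 1.4871
[ 0.4135947  -0.28204107  0.03702076]
1.45 [0.2, 0.4, -0.6]  0.0
1.4 [0.3, 0.9, -1.2]  0.0
1.35 [0.5, 1.5, -1.9]  0.0
1.3 [0.7, 2.0, -2.5]  0.0
1.25 [0.8, 2.6, -3.1] [-1.24  0.18 -0.85  0.41  0.81] 0.0
1.2 [1.0, 3.3, -3.6]  0.0
1.15 [1.1, 3.9, -4.1]  0.0
1.1 [1.2, 4.6, -4.6]  0.0
1.05 [1.4, 5.3, -5.1]  0.0
1.0 [1.5, 6.1, -5.5] [-1.23  0.1  -0.79  0.52  0.81] 0.0
0.95 [1.6, 6.8, -5.9]  0.0
0.9 [1.7, 7.6, -6.2]  0.0
0.85 [1.8, 8.4, -6.5]  0.0
0.8 [1.8, 9.2, -6.8]  0.0
0.75 [1.9, 10.0, -7.0] [-1.19  0.06 -0.73  0.6   0.8 ] 0.0
0.7 [1.9, 10.8, -7.2]  0.0
0.65 [2.0, 11.7, -7.3]  0.0
0.6 [2.0, 12.5, -7.5]  0.0
0.55 [2.0, 13.3, -7.5]  0.0
0.5 [2.0, 14.2, -7.5] [-1.13  0.04 -0.65  0.64  0.79] 0.0
0.45 [2.0, 15.0, -7.5]  0.0
0.4 [2.0, 15.9, -7.5]  0.0
0.35 [2.0, 16.7, -7.4]  0.0
0.3 [1.9, 17.6, -7.2]  0.0
0.25 [1.9, 18.4, -7.1] [-1.07  0.04 -0.58  0.64  0.77] 0.0
0.2 [1.8, 19.2, -6.9]  0.0
0.15 [1.8, 20.0, -6.6]  0.0
0.1 [1.7, 20.8, -6.3]  0.0
0.05 [1.6, 21.6, -6.0]  0.0
-0.0 [1.5, 22.4, -5.6] [-1.    0.07 -0.51  0.62  0.75] 0.0
```

send_rows(series=[0.2,0.4,-0.6,0,0,0,0,0.3,0.9,-1.2,0,0,0,0,0.5,1.5,-1.9,0,0,0,0,0.7,2,-2.5,0,0,0,0,0.8,2.6,-3.1,0,0,0,0,1,3.3,-3.6,0,0,0,0,1.1,3.9,-4.1,0,0,0,0,1.2,4.6,-4.6,0,0,0,0,1.4,5.3,-5.1,0,0,0,0,1.5,6.1,-5.5,0,0,0,0])

```text
clock: 18.45
tcp_pos: [0.4143, -0.2821, 0.1188]
orientation: [0.209, 0.669, 0.63, 0.335]
wrist_force: [-16.3, -0.0, 0.6]
finger_gap: 0.0087
```

send_rows(series=[0.1,0.7,-0.4,0,0,0,0,0.2,1.5,-0.7,0,0,0,0,0.3,2.3,-1,0,0,0,0,0.3,3.1,-1.3,0,0,0,0,0.4,3.9,-1.5,0,0,0,0,0.4,4.7,-1.7,0,0,0,0,0.5,5.6,-1.8,0,0,0,0,0.5,6.4,-2,0,0,0,0,0.5,7.2,-2,0,0,0,0,0.5,8.1,-2,0,0,0,0])

```text
clock: 19.28
tcp_pos: [0.4577, -0.2896, 0.1927]
orientation: [0.21, 0.668, 0.63, 0.337]
wrist_force: [-12.0, 2.9, 8.4]
finger_gap: 0.0088
```

```bash
python3 - <<'E'
from fk import *
s,R0,g,o=rep()
E
```

```text
t 19.2833 grip in oven [-0.1357 -0.0049  0.2055] F [-12.    2.9   8.4] gap 0.008812686295514042 q [-1.14  0.04 -0.65  0.64  0.79  0.6 ]
r 0.1713 a 0.4986
```

send_rows(series=[0,0.8,0,0,0,0,0,0,1.7,0,0,0,0,0,0,2.5,0.1,0,0,0,0,-0.1,3.4,0.3,0,0,0,0,-0.1,4.2,0.4,0,0,0,0,-0.2,5,0.6,0,0,0,0,-0.2,5.8,0.9,0,0,0,0,-0.2,5.8,0.9,0,0,0,0])

```text
clock: 19.95
tcp_pos: [0.5069, -0.2981, 0.2272]
orientation: [0.212, 0.666, 0.631, 0.337]
wrist_force: [-0.7, -2.6, 3.9]
finger_gap: 0.0086
```

```bash
python3 - <<'E'
from fk import *
s,R0,g,o=rep()
for a in (.12,.1,.08,.06,.04,.02,0,-.02,-.04):
    d=ov([0,0,OP[2]],np.array(hand(a))-hand(.15))[0]; c=R0.inv().apply(d)*100; print(a,c.round(2))
f=R.from_euler("z",-OP[2]).apply(s["wrist_force"]);print("F oven",f)
im=read_camera("wrist");cv2.imwrite("pics/w4.png",im)
E
```

```text
t 19.95 grip in oven [-0.0859 -0.0052  0.24  ] F [-0.7 -2.6  3.9] gap 0.008622184359281578 q [-1.04  0.05 -0.55  0.63  0.76  0.72]
r 0.1709 a 0.1423
0.12 [-0.05  0.48  0.17]
0.1 [-0.08  0.79  0.3 ]
0.08 [-0.12  1.11  0.42]
0.06 [-0.15  1.42  0.56]
0.04 [-0.19  1.72  0.7 ]
0.02 [-0.23  2.03  0.85]
0 [-0.27  2.33  1.  ]
-0.02 [-0.32  2.63  1.16]
-0.04 [-0.36  2.92  1.32]
F oven [-0.28526113 -2.72205247  3.88227833]
```

View pics/w4.png

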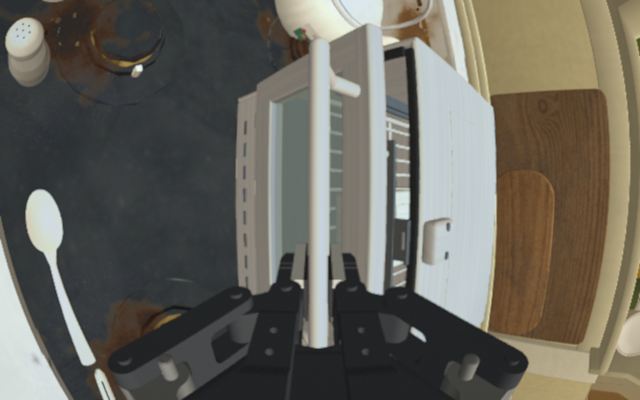

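send_rows(series=[0,0.24,0.08,0,0,0,0,-0.05,0.48,0.17,0,0,0,0,-0.07,0.64,0.23,0,0,0,0,-0.08,0.79,0.3,0,0,0,0,-0.1,0.95,0.36,0,0,0,0,-0.12,1.11,0.42,0,0,0,0,-0.12,1.11,0.42,0,0,0,0])

```text
clock: 20.58
tcp_pos: [0.5163, -0.2996, 0.2311]
orientation: [0.211, 0.667, 0.63, 0.337]
wrist_force: [-3.3, -2.1, 4.2]
finger_gap: 0.0088
```

send_rows(series=[-0.02,0.16,0.07,0,0,0,0,-0.03,0.31,0.14,0,0,0,0,-0.03,0.31,0.14,0,0,0,0])

```text
clock: 20.83
tcp_pos: [0.5193, -0.3002, 0.2323]
orientation: [0.211, 0.667, 0.63, 0.337]
wrist_force: [-4.1, -3.3, 5.8]
finger_gap: 0.0091
```

send_rows(series=[-0.02,0.15,0.07,0,0,0,0,-0.02,0.15,0.07,0,0,0,0])

```text
clock: 21.0
tcp_pos: [0.5208, -0.3004, 0.2328]
orientation: [0.211, 0.667, 0.63, 0.337]
wrist_force: [-5.5, -2.8, 7.3]
finger_gap: 0.0088
```

```bash
python3 - <<'E'
from fk import *
s,R0,g,o=rep()
f=R.from_euler("z",-OP[2]).apply(s["wrist_force"]);print("F oven",f)
E
```

```text
t 21.0 grip in oven [-0.0718 -0.0052  0.2456] F [-5.5 -2.8  7.3] gap 0.00883779784375398 q [-1.02  0.06 -0.53  0.63  0.75  0.75]
r 0.1707 a 0.0534
F oven [-4.9686928  -3.64192665  7.30077098]
```

send_rows(series=[-0.02,0.15,0.07,0,0,0,0,-0.02,0.15,0.07,0,0,0,0])

```text
clock: 21.17
tcp_pos: [0.5222, -0.3006, 0.2332]
orientation: [0.211, 0.667, 0.63, 0.337]
wrist_force: [-5.5, -2.8, 4.9]
finger_gap: 0.0089
```

send_rows(series=[-0.02,0.15,0.07,0,0,0,0,-0.02,0.15,0.07,0,0,0,0])

```text
clock: 21.33
tcp_pos: [0.5238, -0.3009, 0.2338]
orientation: [0.211, 0.667, 0.63, 0.337]
wrist_force: [-5.8, -2.7, 5.1]
finger_gap: 0.0087
```

Now at about a = 0.034; pushing on in single small steps.

send_rows(series=[-0.02,0.15,0.07,0,0,0,0,-0.02,0.15,0.07,0,0,0,0])

```text
clock: 21.5
tcp_pos: [0.525, -0.3011, 0.2342]
orientation: [0.211, 0.668, 0.63, 0.337]
wrist_force: [-9.2, -3.0, 6.8]
finger_gap: 0.0087
```

send_rows(series=[-0.02,0.15,0.08,0,0,0,0,-0.02,0.15,0.08,0,0,0,0])

```text
clock: 21.67
tcp_pos: [0.5264, -0.3014, 0.2346]
orientation: [0.211, 0.668, 0.63, 0.337]
wrist_force: [-11.1, -2.4, 8.4]
finger_gap: 0.0085
```

send_rows(series=[-0.02,0.15,0.08,0,0,0,0,-0.02,0.15,0.08,0,0,0,0])

```text
clock: 21.83
tcp_pos: [0.5284, -0.3017, 0.2351]
orientation: [0.211, 0.667, 0.63, 0.337]
wrist_force: [-2.7, -4.2, 4.0]
finger_gap: 0.0086
```

send_rows(series=[-0.01,0.1,0.05,0,0,0,0,-0.01,0.1,0.05,0,0,0,0])

```text
clock: 22.0
tcp_pos: [0.5295, -0.3019, 0.2354]
orientation: [0.211, 0.667, 0.63, 0.337]
wrist_force: [-5.6, -3.1, 6.5]
finger_gap: 0.0091
```

send_rows(series=[-0.01,0.1,0.05,0,0,0,0,-0.01,0.1,0.05,0,0,0,0])

```text
clock: 22.17
tcp_pos: [0.5309, -0.3022, 0.2359]
orientation: [0.211, 0.667, 0.63, 0.337]
wrist_force: [-0.5, -4.3, 4.6]
finger_gap: 0.0084
```

send_rows(series=[-0.01,0.1,0.05,0,0,0,0,-0.01,0.1,0.05,0,0,0,0])

```text
clock: 22.33
tcp_pos: [0.5321, -0.3024, 0.2363]
orientation: [0.211, 0.667, 0.63, 0.337]
wrist_force: [-2.7, -4.9, 6.3]
finger_gap: 0.0081
```

```bash
python3 - <<'E'
from fk import *
s,R0,g,o=rep()
E
```

```text
t 22.3333 grip in oven [-0.0603 -0.0052  0.2491] F [-2.7 -4.9  6.3] gap 0.00812608033369613 q [-1.    0.07 -0.51  0.62  0.75  0.78]
r 0.1705 a -0.017
```

send_rows(series=[-0.01,0.1,0.05,0,0,0,0,-0.01,0.1,0.05,0,0,0,0])

```text
clock: 22.5
tcp_pos: [0.5331, -0.3025, 0.2365]
orientation: [0.211, 0.667, 0.63, 0.337]
wrist_force: [-3.3, -5.6, 5.2]
finger_gap: 0.0085
```

send_rows(series=[-0.01,0.1,0.05,0,0,0,0,-0.01,0.1,0.05,0,0,0,0])

```text
clock: 22.67
tcp_pos: [0.5337, -0.3026, 0.2367]
orientation: [0.211, 0.668, 0.63, 0.336]
wrist_force: [-7.6, -5.5, 6.9]
finger_gap: 0.0088
```

send_rows(series=[-0.01,0.1,0.05,0,0,0,0,-0.01,0.1,0.05,0,0,0,0])

```text
clock: 22.83
tcp_pos: [0.5343, -0.3027, 0.2367]
orientation: [0.21, 0.668, 0.63, 0.336]
wrist_force: [-10.7, -5.6, 7.3]
finger_gap: 0.0086
```

send_rows(series=[-0.01,0.1,0.05,0,0,0,0,-0.01,0.1,0.05,0,0,0,0])

```text
clock: 23.0
tcp_pos: [0.5347, -0.3028, 0.2368]
orientation: [0.21, 0.668, 0.629, 0.336]
wrist_force: [-16.2, -4.2, 9.2]
finger_gap: 0.0086
```

```bash
python3 - <<'E'
from fk import *
s,R0,g,o=rep()
E
```

```text
t 23.0 grip in oven [-0.0576 -0.0052  0.2496] F [-16.2  -4.2   9.2] gap 0.008556250537727003 q [-0.99  0.08 -0.5   0.62  0.74  0.79]
r 0.1703 a -0.0331
```

send_rows(series=[-0.01,0.08,0.04,0,0,0,0,-0.01,0.08,0.04,0,0,0,0])

```text
clock: 23.17
tcp_pos: [0.535, -0.3028, 0.2368]
orientation: [0.21, 0.669, 0.629, 0.336]
wrist_force: [-21.6, -4.5, 9.7]
finger_gap: 0.0085
```

```bash
python3 - <<'E'
from fk import *
s,R0,g,o=rep()
E
```

```text
t 23.1667 grip in oven [-0.0573 -0.0052  0.2496] F [-21.6  -4.5   9.7] gap 0.008512333779812694 q [-0.99  0.08 -0.5   0.62  0.74  0.79]
r 0.1702 a -0.0349
```

send_rows(series=[0.01,-0.15,-0.07,0,0,0,0,0.02,-0.3,-0.14,0,0,0,0,0.02,-0.3,-0.14,0,0,0,0])

```text
clock: 23.42
tcp_pos: [0.5335, -0.3026, 0.2365]
orientation: [0.211, 0.667, 0.63, 0.337]
wrist_force: [-4.4, -4.8, 5.8]
finger_gap: 0.0087
```

send_rows(series=[0.01,-0.1,-0.05,0,0,0,0,0.02,-0.2,-0.1,0,0,0,0,0.02,-0.2,-0.1,0,0,0,0])

```text
clock: 23.67
tcp_pos: [0.5321, -0.3023, 0.2361]
orientation: [0.211, 0.667, 0.63, 0.337]
wrist_force: [-0.6, -5.5, 4.2]
finger_gap: 0.009
```

```bash
python3 - <<'E'
from fk import *
s,R0,g,o=rep()
E
```

```text
t 23.6667 grip in oven [-0.0603 -0.0052  0.2489] F [-0.6 -5.5  4.2] gap 0.008984789197189522 q [-1.    0.07 -0.51  0.62  0.75  0.78]
r 0.1703 a -0.0165
```

send_rows(series=[0,0,0,0,0,0,0.3,0,0,0,0,0,0,0.3,0,0,0,0,0,0,0.3,0,0,-1.5,0,0,0,0.3,0,0,-4,0,0,0,0.3,0,0,-8,0,0,0,0.3,0,0,-10,0,0,0,0.3,0,0,-10,0,0,0,0.3])

```text
clock: 24.33
tcp_pos: [0.4592, -0.3168, 0.3066]
orientation: [0.212, 0.667, 0.63, 0.337]
wrist_force: [0.7, -0.1, -1.0]
finger_gap: 0.0255
```

```bash
python3 - <<'E'
from fk import *
s,R0,g,o=rep();print(s["tcp_pos"])
i=camera_info("wrist");im=read_camera("wrist")
def pw(P):
    d=rot(i["attitude"]).inv().apply(P-i["xyz"]);r=np.linalg.norm(d[:,:2],axis=1);th=np.arctan2(r,d[:,2]);f=i["K"][0,0]
    return np.c_[i["K"][0,2]+f*th*d[:,0]/r,i["K"][1,2]+f*th*d[:,1]/r]
for a,c in((-.03,(0,0,255)),(.05,(255,0,0)),(.1,(0,255,0))):
    q=pw(ov(OP,[hand(a,y) for y in np.linspace(-.105,.105,15)]))
    cv2.polylines(im,[q.round().astype(int)],0,c,1)
cv2.imwrite("pics/w5.png",im)
E
```

```text
t 24.3333 grip in oven [-0.1298 -0.0315  0.3194] F [ 0.7 -0.1 -1. ] gap 0.025489250902647823 q [-1.16 -0.01 -0.4   0.96  0.79  0.56]
r 0.2614 a 0.1669
[ 0.4592261  -0.31684177  0.30657184]
```

View pics/w5.png

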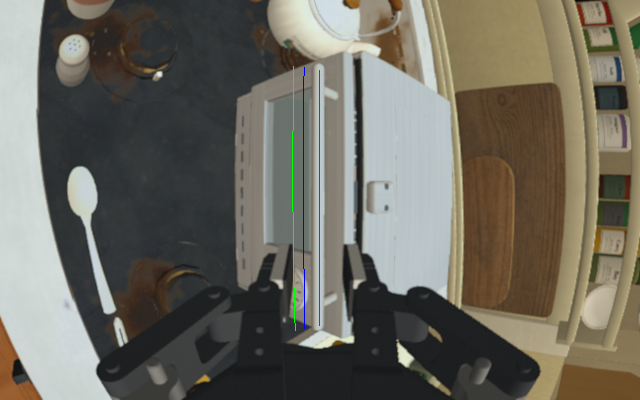

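Bar lies on the red line (column about 318), so the angle is about -0.02 and well under 0.05. I'll wait a second to check that it holds, retreat, and check again.

send_rows(series=[0,0,0,0,0,0,0.3,0,0,0,0,0,0,0.3,0,0,0,0,0,0,0.3,0,0,0,0,0,0,0.3,0,0,0,0,0,0,0.3,0,0,0,0,0,0,0.3,0,0,0,0,0,0,0.3,0,0,0,0,0,0,0.3,0,0,0,0,0,0,0.3,0,0,0,0,0,0,0.3])

```text
clock: 25.22
tcp_pos: [0.4601, -0.3156, 0.3037]
orientation: [0.21, 0.667, 0.63, 0.337]
wrist_force: [-0.3, -0.4, -0.3]
finger_gap: 0.0251
```

```bash
python3 - <<'E'
from fk import *
im=read_camera("wrist");a=cv2.imread("pics/w5.png")
d=cv2.absdiff(im,a)[60:240,250:370].max(2);print(d.mean(),(d>25).sum())
for v in (100,150,200): print(im[v,300:345,1].tolist())
s=get_state();m=[.32,-.32,.36];print(rel(m,rot(s["orientation"])))
E
```

```text
18.487453703703704 4766
[117, 117, 118, 118, 117, 118, 118, 118, 118, 117, 119, 127, 135, 126, 116, 126, 149, 169, 183, 193, 197, 199, 199, 198, 198, 193, 164, 124, 116, 120, 122, 119, 121, 129, 138, 149, 160, 165, 155, 141, 133, 130, 128, 127, 128]
[114, 113, 113, 113, 114, 113, 114, 114, 114, 113, 122, 138, 142, 129, 120, 131, 153, 171, 186, 194, 198, 199, 199, 198, 199, 201, 185, 137, 119, 124, 126, 127, 127, 126, 126, 127, 127, 127, 127, 130, 133, 132, 131, 130, 127]
[113, 113, 113, 112, 111, 113, 113, 113, 113, 115, 124, 139, 141, 125, 117, 133, 155, 174, 188, 195, 198, 199, 200, 199, 196, 183, 158, 127, 120, 123, 126, 127, 126, 125, 125, 127, 127, 127, 128, 131, 131, 132, 132, 131, 129]
[  0.91  -5.78 -13.93   0.     0.     0.  ]
```

send_rows(series=[0,-1,-4,0,0,0,0.3,0.3,-2,-8,0,0,0,0.3,0.6,-4,-12,0,0,0,0.3,0.9,-5.8,-14,0,0,0,0.3,0.9,-5.8,-14,0,0,0,0.3,0.9,-5.8,-14,0,0,0,0.3])

```text
clock: 25.77
tcp_pos: [0.3183, -0.3216, 0.3605]
orientation: [0.211, 0.669, 0.629, 0.337]
wrist_force: [1.6, 0.1, -1.1]
finger_gap: 0.0255
```

```bash
python3 - <<'E'
from fk import *
s,R0,g,o=rep()
b=read_camera("top");a=read_camera("scene")
def draw(im,c,x0,y0,w,h,k):
    im=cv2.resize(im[y0:y0+h,x0:x0+w],None,fx=k,fy=k,interpolation=cv2.INTER_CUBIC)
    for an,col in((-.03,(0,0,255)),(.06,(255,0,0))):
        q=[tuple(int(v) for v in (q-[x0,y0]+.5)*k) for q in proj(c,ov(OP,[hand(an,.105),hand(an,-.105)]))];cv2.line(im,q[0],q[1],col,1)
    return im
cv2.imwrite("pics/fin.png",np.hstack([draw(b,"top",200,110,260,150,1.53),draw(a,"scene",180,140,260,150,1.53)]) if 0 else np.vstack([draw(b,"top",180,120,290,150,2)[:, :580],draw(a,"scene",180,140,290,150,2)]))
for l,z in(("mug",.05),("honey",.086),("shaker",.09),("mill",.1),("spoon",0),("peel",0)):
  r=silhouettes("top",l)
  if r: q=r[0]["box"];print(l,[round(x,1) for x in q])
E
```

```text
t 25.7667 grip in oven [-0.268  -0.0595  0.3733] F [ 1.6  0.1 -1.1] gap 0.02551608974573925 q [-1.51 -0.04 -0.29  1.46  0.81  0.07]
r 0.3843 a 0.4301
mug [196.8, 221.5, 43.6, 38.2]
honey [307.7, 241.7, 68.8, 12.7]
shaker [253.4, 240.1, 16.4, 16.8]
mill [182.8, 119.3, 37.9, 30.1]
peel [382.8, 247.1, 58.0, 14.9]
```

View pics/fin.png

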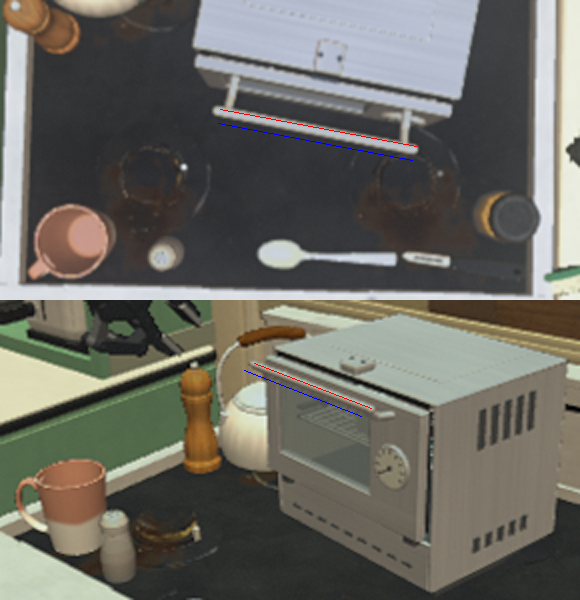

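```bash
python3 -c "
from workcell import *
print(get_state()['clock']);print(hand_in())"
```

```text
26.1667
the job is handed in; nothing more can be done
None
```

The oven door is shut with the tin inside, and I handed the job in at 26.2 s with the arm clear.

- **Opening:** I gripped the handle and drew the door down to its stop at about 1.49 rad, with a light push of 15 to 20 N. At 1.1 rad the third joint reached its limit. The arm held there, with about 20 N at the wrist, until I leaned the tool sideways.
- **Tin:** I set it down with light contact. The top picture put its centre about 58 mm behind the rack's front edge (50 to 68 mm allowed), lengthwise in the oven.
- **Closing:** I pushed the door home in 1 to 2 mm steps. The force built to about 14 N, then dropped as at a snap, and I pressed on to a firm stop at about 24 N before easing off and letting go.

**Last checks**
- About two seconds after letting go, the handle still lay at about -0.02 to -0.03 rad in both the top and scene pictures. An uncaught door would have sprung above 0.05, so I take it as caught.
- The force dropped at about 0.01 rad and the stop came at -0.035. That gap is wider than the 0.02 stated, and I put it down to play and pose error.
- Bystanders: the mug, shaker, mill and peeler were detected within a few pixels of where they started. On the last check the detector returned the spoon's place for "honey" and found no spoon, but both show where they stood in the final picture.
- The tin was not seen again once the door closed.

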